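# Find the heavy side of a polishing barrel with its crank

## Task

Take the loose wooden-handled crank off its rest and put its steel pin right through the hole in the barrel's arm, then turn the barrel by the crank to feel where its hidden weight pulls. Bring the heavy side straight down and finish while still gripping the crank, pin in the hole and the barrel at a standstill, so that the lowest point can be marked. Leave the steel-topped block, the bangle and the small case where they are.

Things in the scene. Friction and masses are not known exactly. Their poses are not given: they have to be found in the camera images.
- handle (a point): centre of the loose crank's handle, where to grip it: straight wooden bar 100 mm long (along its x), 22 mm square. x points along the bar to the pin: a round steel pin, 10 mm thick, 34 mm long, tip tapered, that sticks straight out of the +x end (shoulder 50 mm from this point). It starts lying level on a rest, this point 60 mm above the bench.
- crank: the whole crank, 70 g; origin and axes as handle
- tip (a point): tip of the crank's pin, 84 mm from the handle's centre along the handle's x; same axes
- rest: fixed wooden rest for the crank; origin on the bench under the handle's centre, x along the crank. Two forks carry it, 70 mm ahead (under the pin) and 44 mm behind (under the handle's end); their cheeks end below 63 mm. Between the forks the handle is free at both sides and 50 mm beneath. Lift the crank straight up.
- hole (a point): mouth, on the front face, of the 12 mm round through hole in the arm on the barrel's front, 50 mm from the axis. x: level, along the axle, INTO the hole; z: from the axle out to the hole; turns with the barrel. The aluminium arm is 18 mm thick, 34 mm wide, reaches 67 mm both ways, one hole only. With the crank's shoulder on it the tip stands out 16 mm behind.
- axle (a point): fixed point where the axis meets the plane of the arm's front face, 140 mm above the bench. x: level, along the axle, same as the hole's x; z up. The barrel (grey, 136 mm across, 43 mm long) is 28 mm behind the arm, the post behind the barrel; in front all is free but for a nut on the axle (22 mm across, 8 mm out of the arm).
- wheel (a joint): turn of the barrel and arm about axle's x (right-hand rule), rad: 0 has the hole straight above the axle, +pi/2 on the axle's -y side; many turns both ways. Drag of about 0.35 N m both ways: it stays where left. A weight hidden inside at an unknown angle, new each time: see stand.
- stand: fixed stand of the barrel, origin on the bench under it, axes as axle. Feel at the crank, 50 mm out: about 7 N of drag against the motion, plus the weight's pull towards its lowest place: 4.7 to 5.9 N with the weight level with the axle, nothing with it straight up or down. Turning both ways cancels the drag; after a brisk step and a stop the pull alone is left.
- block: steel-topped wooden bench block, 80 mm square, 34 mm high, to be left alone; origin under its centre
- bangle: brass bangle lying flat, 68 mm across, 6 mm high, to be left alone; origin under its centre
- case: small green case, 90 x 60 x 35 mm, to be left alone; origin under its centre
Not all that is in view belongs to the job. Of the things that look like the crank, the largest one is meant.

How it is judged:
By the outcome, as a careful person would: the job done as asked, in the order asked, and still so for the second after the job is handed in, while the arm keeps its last pose, push and grip.
It also fails if it takes over 72 s, if anything falls off the work surface, if the arm or the gripper's body presses on something with over 40 N, if the wrist force passes 120 N, or if a joint passes its speed limit or range.

## Robot

A 6-joint arm with a two-finger parallel gripper is mounted at the origin on the work surface. World frame = base frame: x ahead of the robot, y to its left, z up, the work surface at z = 0. Lengths are in mm, angles in rad, forces in N, time in s.
With the tool pointing down it reaches from about 350 to 875 mm from the base axis. Payload 4.2 kg.
Tool frame: the origin (TCP) lies on the mounting face of the last link; the fingertips stand 173 mm ahead of it and the grasp point (between the pads) lies grip_point_offset ahead of it (grip_point_offset is the distance from the TCP to the grasp point, in mm); z points along the fingers, y is the line along which they close (so a half turn about z gives the same grasp; the last joint's range is limited). The gripper opens to 85 mm and grips with 20 to 120 N. Pads are 22 mm wide; open, the fingers measure 114 mm over their backs; the gripper's body (76 mm by 85 mm) begins 54 mm behind the grasp point. The pads swing forward as they close: fully open they stand 13 mm farther back than shut.
Start: joints at [1.361, 0.385, 0.008, 0, -1.194, -0.259], TCP at [282.351, 557.564, 404.712] pointing down, gripper open.
Joint ranges: [-3.14, 3.14], [-1.21, 2.06], [-1.07, 1.41], [-3.16, 2.05], [-2.99, -0.16], [-3.1, 3.1]. Speed limits (rad/s): [2.79, 2.79, 3.14, 3.14, 3.14, 3.14].

## Interface

Orientations are given as a unit quaternion [x, y, z, w].
In Python, from bench import read_state, get_image, job_done, recognise, place_of, grip_point_offset gives the robot as it stands. The module is installed in compiled form; this text tells all that it offers.
- The arm moves only by the tool carry_out, never from a script. Its arguments are lists of equal length, an entry for each row: "slide": the shift along the tool's x, y, z in m, a list of three; "roll": the turn about the tool's z in degrees; "claw": the finger opening in m, from 0 to 0.0854. A call has 1 to 8 rows; each row is the pose to reach, as a shift and turn from the pose commanded when the call began, along the tool's axes at that moment; what a row does not reach only later rows make up. A row lasts 1/8 s, in which the tool goes at most 62.5 mm and 10.7 degrees, less where a joint would pass 70% of its speed; a pose out of reach is approached as far as the arm can. A call with a gripper value outside its range is refused whole. The fingers move at their own pace and stop on an object; the grip force is fixed at half the most. Time passes only in rows, so rows that repeat a pose let the fingers close. It gives the time, the measured TCP pose, the force, the opening and the grip force at its end, in the units of the state.
- read_state(): the state, without advancing time (a new reading comes with each control period).
- get_image(name): name is "side" or "top" or "wrist"; returns a dict with "img" (480x640x3 uint8, red, green, blue), "z_map" (480x640 float32, mm along the optical axis (not along the pixel's ray), 0 where there is no reading), "mtx" (3x3 intrinsics, pixels), "world_from_camera" (4x4, takes a point from camera to world coordinates); the wrist camera has in their place "T_tool_cam" (4x4, takes a point from camera to tool coordinates, whose origin is the TCP and whose axes are the flange's). Camera axes: x right, y up, looking along -z (the intrinsics and any distortion apply to the point x, -y, -z); pixel columns grow to the right and rows downward; lengths in mm; the calibration is good to about 2 mm. A picture is of the moment at which its call begins: read the wrist's pose just before it.
- job_done(): hands the job in; it is judged then, once.
Trained networks look in a picture, given as the dict that the camera call returned (one of the last four; its "shot" number tells which), for a name from the list of things; names that differ only in an ending like _2 or _b are one class to them, and where a whole thing is asked for, a point or a joint stands for the part that bears it (a point fixed in the world has none). Each returns a list of dicts, best first, with "conf" (0 to 1); they miss things now and then, are a little off and sometimes report something else, mostly with a low value. They report only what shows in the picture. A call takes as long as a camera call. They do not tell look-alikes from the thing itself.
- recognise(picture, thing): "at" ([column, row] in pixels, amid what is visible of it).
- place_of(picture, thing): "at" ([column, row] in pixels: a listed point, or the origin of a listed thing).
The state is a dict: "clock": time; "joints": joint angles; "joint_vel": joint speeds; "joint_efforts": joint torques, N m; "position": TCP position; "ee_rot": TCP orientation; "contact_force": force on the tool from outside, world axes, zero at the start; "wrist_torque": the same for the moment, N m; "gripper_width": finger opening in mm; "grasp_force": force on a finger pad.
Only numpy, scipy, OpenCV 4.12 (cv2) and the standard library are available. Lean on these libraries where they do the work, as an engineer would, in place of code of your own. Each camera call takes 0.05 s, during which the arm holds its last target. There are 200 camera calls.

## Working session

There is one attempt and no reset: what is moved stays moved. The work goes in short steps, Python scripts to look and compute and a tool call to move; the robot and the scene stay as the last step left them, time stands still between calls to the robot, and variables do not carry over. Pictures are saved under pics/ and viewed, at most 10 in all, crops included, and the job is handed in when it is done.

Besides the shell and the picture viewer there is one more tool, called after "Call:" in YAML: its name, and indented under it one key for each argument. carry_out: Moves the arm, as the interface text tells. Its arguments: {"type":"object","properties":{"slide":{"type":"array"},"roll":{"type":"array"},"claw":{"type":"array"}},"required":["slide","roll","claw"]}

```bash
mkdir -p pics
cat > h.py <<'E'
import numpy as np, cv2
from scipy.spatial.transform import Rotation as R
from bench import *
def px2w(p,at,st=None,z=None,r=2):
    c,w=int(round(at[0])),int(round(at[1]))
    K=p["mtx"]; zm=p["z_map"][max(0,w-r):w+r+1,max(0,c-r):c+r+1]; d=np.median(zm[zm>0]) if (zm>0).any() else np.nan
    ray=np.array([(at[0]-K[0,2])/K[0,0],-(at[1]-K[1,2])/K[1,1],-1])
    if "world_from_camera" in p: T=p["world_from_camera"]
    else:
        W=np.eye(4);W[:3,:3]=R.from_quat(st["ee_rot"]).as_matrix();W[:3,3]=st["position"];T=W@p["T_tool_cam"]
    if z is not None:
        o=T[:3,3];v=T[:3,:3]@ray; return o+v*(z-o[2])/v[2]
    return T[:3,:3]@(ray*d)+T[:3,3]
def save(p,n): cv2.imwrite("pics/"+n,p["img"][:,:,::-1])
E
python3 - <<'E'
from h import *
np.set_printoptions(precision=1,suppress=True)
print(grip_point_offset,read_state())
for n in ["top","side"]:
    p=get_image(n); save(p,n+"0.png")
    print(n,[k for k in p], p["mtx"].ravel(), p["world_from_camera"])
    for t in ["handle","tip","crank","rest","hole","axle","stand","block","bangle","case"]:
        for d in place_of(p,t)[:3]: print(n,t,np.array(d["at"]),round(d["conf"],2),px2w(p,d["at"]))
E
```

```text
154.70000000000002 {'clock': 0.0, 'joints': array([ 1.4,  0.4,  0. , -0. , -1.2, -0.3]), 'joint_vel': array([-0.,  0.,  0., -0., -0.,  0.]), 'joint_efforts': array([ -0. , -39.2,  18.8,   4.2,  -0. ,   0. ]), 'position': array([282.2, 557.4, 403.6]), 'ee_rot': array([ 1. , -0.2, -0. ,  0. ]), 'contact_force': array([0.2, 0.1, 0.6]), 'wrist_torque': array([-0.,  0.,  0.]), 'grasp_force': 0.0, 'gripper_width': 85.35006588786148}
top ['img', 'z_map', 'mtx', 'world_from_camera', 'shot'] [447.6   0.  324.9   0.  447.6 247.9   0.    0.    1. ] [[ -0.1   1.   -0.2 355.7]
 [ -1.   -0.1   0.   58. ]
 [  0.    0.2   1.  952. ]
 [  0.    0.    0.    1. ]]
top handle [463.1 246.9] 0.97 [ 531.5 -236.9   70.9]
top handle [443.4 326.7] 0.66 [ 377.6 -192.8   14.3]
top handle [465.9 200.1] 0.61 [ 646.9 -275.9   14.6]
top tip [419.6 249.3] 0.96 [ 542.8 -161.    18.4]
top tip [429.  298.2] 0.57 [ 439.4 -173.4    0.1]
top tip [479.  178.2] 0.52 [ 701.2 -317.8   -0.6]
top crank [462.7 242.5] 0.83 [ 540.6 -237.4   70.7]
top crank [470.9 202.4] 0.82 [ 640.8 -286.    15.1]
top crank [440.  327.6] 0.71 [ 376
[... 969 characters left out ...]
387.4 391.2] 0.16 [ 528.8 -246.4   68.5]
side crank [387.6 389.1] 0.57 [ 530.7 -243.8   70.3]
side crank [444.2 394.7] 0.57 [ 639.5 -287.1   12.5]
side crank [302.5 419.5] 0.57 [ 378.6 -201.9   15.6]
side rest [385.5 399. ] 0.81 [ 535.9 -240.9   12.1]
side hole [316.9 217.8] 0.61 [566.4  92.9 188.4]
side hole [253.  197.1] 0.54 [525.8 380.2  25.3]
side axle [315.6 236. ] 0.65 [557.7  82.7 146.9]
side stand [300.4 254.7] 0.56 [552.5 153.   12.1]
side stand [284.8 328.1] 0.39 [435.1  -5.1   0.3]
side block [382.6 299.9] 0.86 [645.4 -61.1  34.1]
side bangle [286.5 325.6] 0.75 [440.8  -1.6   0.8]
side case [252.1 197.3] 0.85 [523.  379.5  26.4]
side case [388.  389.9] 0.28 [ 530.4 -245.5   70.5]
```

View pics/top0.png

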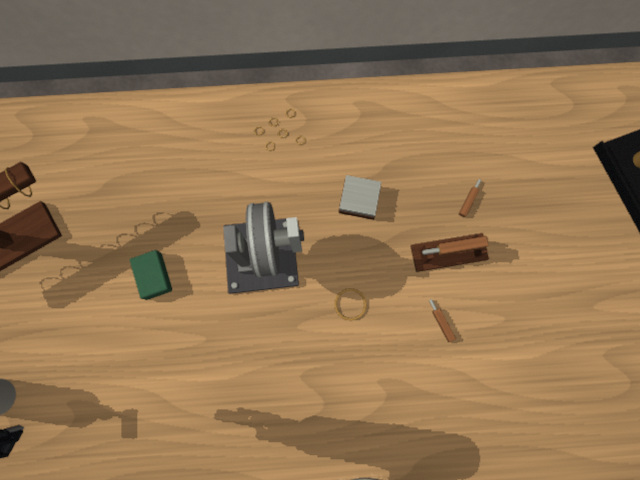

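View pics/side0.png

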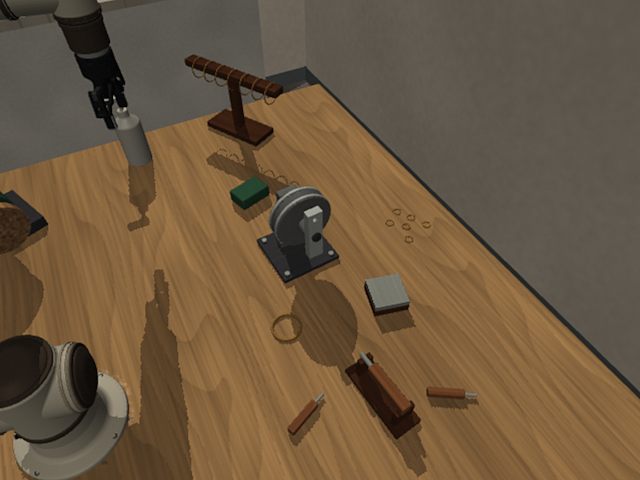

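The loose crank on its rest is in the top view at (463,247), with its pin pointing left towards the barrel. The arm and nut are at about (300,236), with the hole nearly on top; the two smaller look-alikes lie on the bench. Next I'll fit the crank's axis and the arm's face from depth.

```bash
cat >> h.py <<'E'
def cloud(p):
    K=p["mtx"];v,u=np.mgrid[:480,:640];d=p["z_map"].astype(float)
    P=np.stack([(u-K[0,2])/K[0,0]*d,-(v-K[1,2])/K[1,1]*d,-d],-1)
    T=p["world_from_camera"];Q=P@T[:3,:3].T+T[:3,3];Q[d<=0]=np.nan;return Q
E
python3 - <<'E'
from h import *
np.set_printoptions(precision=2,suppress=True)
for n in ["top","side"]:
    p=get_image(n);Q=cloud(p);q=Q.reshape(-1,3)
    near=np.hypot(q[:,0]-532,q[:,1]+237)<75
    m=near&(q[:,2]>66.5)&(q[:,2]<76)
    s=q[m]; (cx,cy),(w,h),a=cv2.minAreaRect(s[:,:2].astype(np.float32)); print(n,"handle top",m.sum(),s.mean(0),(cx,cy),w,h,a)
    c=s.mean(0);u=np.linalg.svd(s-c)[2][0];print("dir",u*np.sign(u[1]), np.degrees(np.arctan2(u[1],u[0])))
    t=(s-c)@u*np.sign(u[1]);print("extent",t.min(),t.max())
    # arm face (side): points in box
    m=(abs(q[:,0]-557)<45)&(q[:,1]>55)&(q[:,1]<110)&(q[:,2]>75)&(q[:,2]<230)
    s=q[m];print("arm pts",m.sum())
    if n=="side":
        best=None;rng=np.random.default_rng(0)
        for _ in range(400):
            a=s[rng.choice(len(s),3,False)];nn=np.cross(a[1]-a[0],a[2]-a[0]);L=np.linalg.norm(nn)
            if L<50: continue
            nn/=L
            if abs(nn[2])>.15: continue
            i=abs((s-a[0])@nn)<1.2
            if best is None or i.sum()>best.sum():best=i
        f=s[best];c=f.mean(0);V=np.linalg.svd(f-c)[2];nn=V[2]*np.sign(V[2][1]);print("face",len(f),c,nn,"long",V[0])
        print("f range",f.min(0),f.max(0))
        lv=np.cross([0,0,1],nn);lv/=np.linalg.norm(lv)
        rr=cv2.minAreaRect(np.stack([f@lv,f[:,2]],1).astype(np.float32));print("rect",rr,lv)
        ctr=lv*rr[0][0]+nn*(c@nn);ctr[2]=rr[0][1];print("center approx",ctr)
    im=p["img"]
    u0,v0=(310,230) if n=="side" else (285,238)
    cr=cv2.resize(im[v0-45:v0+45,u0-55:u0+55],None,fx=5,fy=5,interpolation=cv2.INTER_CUBIC);cv2.imwrite(f"pics/{n}arm.png",cr[:,:,::-1])
    for t in ["hole","axle"]:
        print(n,t,[(np.round(d["at"],1),round(d["conf"],2)) for d in place_of(p,t)[:2]])
E
```

```text
top handle top 525 [ 536.83 -236.95   70.58] (536.9999389648438, -232.81298828125) 22.452411651611328 108.89762115478516 5.745565414428711
dir [-0.1   0.99  0.  ] 95.82943946154606
extent -50.35977575104878 58.54000003109897
arm pts 434
top hole [(array([301.8, 227.5]), 0.6), (array([461. , 243.8]), 0.48)]
top axle [(array([301.4, 237.6]), 0.63), (array([452.2, 251.4]), 0.63)]
side handle top 653 [ 535.84 -240.24   70.8 ] (535.395263671875, -226.25909423828125) 22.984928131103516 124.1202163696289 5.176327705383301
dir [-0.1  1.   0. ] 95.5695684863944
extent -48.119799025034965 76.0461998954616
arm pts 830
face 385 [558.56  90.54 147.08] [-0.05  1.   -0.  ] long [-0.01 -0.   -1.  ]
f range [542.61  88.58  75.32] [576.05  92.24 209.58]
rect ((-562.86669921875, 142.400634765625), (134.20570373535156, 32.808990478515625), 89.67860412597656) [-1.   -0.05  0.  ]
center approx [559.35  90.28 142.4 ]
side hole [(array([314.9, 220. ]), 0.58)]
side axle [(array([315.3, 236.9]), 0.94), (array([315.2, 218.7]), 0.41)]
```

View pics/sidearm.png

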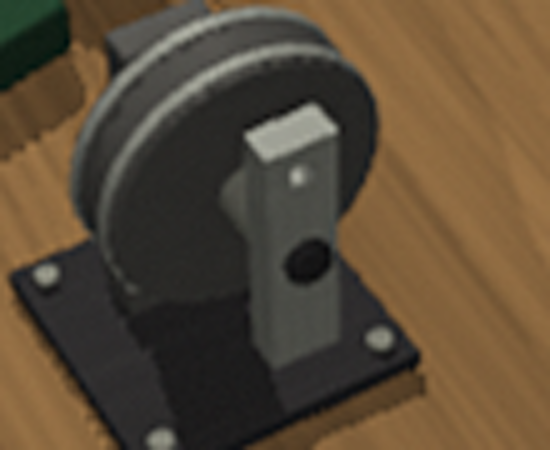

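The arm stands nearly upright with its hole at the top, the bright spot just under the arm's end. Its face centre is at about (559, 90, 141), and the crank's centre is at about (536, -238, 60).

```bash
cat >> h.py <<'E'
def plan(cmd,yaw0,pos,yaw):
    # tool down: x=(c,s), y=(s,-c), z=down
    c,s=np.cos(np.radians(yaw0)),np.sin(np.radians(yaw0));d=np.subtract(pos,cmd)/1000
    return np.round([d[0]*c+d[1]*s,d[0]*s-d[1]*c,-d[2]],4),round(-(yaw-yaw0),2)
E
python3 - <<'E'
from h import *
s=read_state();print(s["ee_rot"],s["joints"],R.from_quat(s["ee_rot"]).as_matrix().round(4))
T=R.from_quat(s["ee_rot"]).as_matrix();y=np.degrees(np.arctan2(T[1,0],T[0,0]));print("yaw",y)
C=[282.351,557.564,404.712]
u=np.array([np.cos(np.radians(95.7)),np.sin(np.radians(95.7))])
g=np.array([536.3,-237.8])-8*u
for yaw in (95.7,-84.3):
  print(g,plan(C,y,[*g,404.7],yaw),plan(C,y,[430,150,404.7],yaw))
  j6=s["joints"][5]+ (np.radians(-(yaw-y)) + (np.arctan2(g[1],g[0])-s["joints"][0]));print("j6",j6)
E
```

```text
[ 9.72650697e-01 -2.32272730e-01  4.90089936e-06  5.90861960e-06] [ 1.36058321e+00  3.84681089e-01  7.88012675e-03  1.02306431e-05
 -1.19400742e+00 -2.58617983e-01] [[ 0.8921 -0.4518  0.    ]
 [-0.4518 -0.8921 -0.    ]
 [ 0.      0.     -1.    ]]
yaw -26.861827707913072
[ 537.094558   -245.76044456] (array([0.5902, 0.6015, 0.    ]), np.float64(-122.56)) (array([0.3159, 0.2969, 0.    ]), np.float64(-122.56))
j6 -4.187443115753281
[ 537.094558   -245.76044456] (array([0.5902, 0.6015, 0.    ]), np.float64(57.44)) (array([0.3159, 0.2969, 0.    ]), np.float64(57.44))
j6 -1.0458504621634876
```

Call:
carry_out:
  slide:
    - [0.05,0.05,-0.03]
    - [0.1,0.1,-0.05]
    - [0.15,0.15,-0.05]
    - [0.19,0.19,-0.05]
    - [0.23,0.23,-0.05]
    - [0.27,0.27,-0.05]
    - [0.31,0.31,-0.05]
    - [0.35,0.35,-0.05]
  roll: [8,16,24,32,40,48,57.4,57.4]
  claw: [0.06,0.06,0.06,0.06,0.06,0.06,0.06,0.06]

```text
clock: 2.4
position: [435.6, 87.9, 455.3]
ee_rot: [0.742, -0.671, 0.0, -0.001]
contact_force: [1.3, -0.4, -0.5]
gripper_width: 59.7
grasp_force: 0.0
```

```bash
cat >> h.py <<'E'
import json
def apply(cmd,yaw0,sl,roll):
    c,s=np.cos(np.radians(yaw0)),np.sin(np.radians(yaw0));x,y,z=np.array(sl)*1000
    return [cmd[0]+x*c+y*s,cmd[1]+x*s-y*c,cmd[2]-z],yaw0-roll
E
python3 - <<'E'
from h import *
s=read_state();T=R.from_quat(s["ee_rot"]).as_matrix();print("yaw meas",np.degrees(np.arctan2(T[1,0],T[0,0])))
C,y=apply([282.351,557.564,404.712],-26.862,[.35,.35,-.05],57.4);print(C,y)
print(plan(C,y,[537.1,-245.8,330],-84.3))
E
```

```text
yaw meas -84.27853544651188
[np.float64(436.4399882628644), np.float64(87.18480860636822), np.float64(454.712)] -84.262
(array([ 0.3414, -0.0669,  0.1247]), 0.04)
```

Call:
carry_out:
  slide:
    - [0.05,-0.01,0.01]
    - [0.1,-0.02,0.03]
    - [0.15,-0.03,0.05]
    - [0.2,-0.04,0.07]
    - [0.25,-0.05,0.09]
    - [0.3,-0.06,0.11]
    - [0.3414,-0.0669,0.1247]
    - [0.3414,-0.0669,0.1247]
  roll: [0,0,0,0,0,0,0,0]
  claw: [0.06,0.06,0.06,0.06,0.06,0.06,0.06,0.06]

```text
clock: 3.4
position: [536.3, -245.4, 327.9]
ee_rot: [0.74, -0.672, -0.001, 0.001]
contact_force: [0.1, -0.1, -0.9]
gripper_width: 60.0
grasp_force: 0.0
```

Run:
```python
from h import *
np.set_printoptions(precision=2,suppress=True)
s=read_state();p=get_image("wrist");save(p,"w1.png");print(s["position"],s["ee_rot"],p["T_tool_cam"],p["mtx"])
W=np.eye(4);W[:3,:3]=R.from_quat(s["ee_rot"]).as_matrix();W[:3,3]=s["position"];p["world_from_camera"]=W@p["T_tool_cam"]
q=cloud(p).reshape(-1,3)
m=(np.hypot(q[:,0]-537,q[:,1]+238)<65)&(q[:,2]>67)&(q[:,2]<76);t=q[m]
c=t.mean(0);u=np.linalg.svd(t-c)[2][0];u*=np.sign(u[1]);e=(t-c)@u;print(m.sum(),c,np.degrees(np.arctan2(u[1],u[0])),e.min(),e.max(),t[:,2].mean())
print(cv2.minAreaRect(t[:,:2].astype(np.float32)))
for n in ("handle","tip"):
  for d in place_of(p,n)[:2]: print(n,d,px2w(p,d["at"]))
```

```text
[ 536.28 -245.4   327.9 ] [ 0.74 -0.67 -0.    0.  ] [[ 0.    0.96  0.29 72.59]
 [ 1.   -0.    0.    1.63]
 [ 0.    0.29 -0.96 30.3 ]
 [ 0.    0.    0.    1.  ]] [[337.66   0.   317.15]
 [  0.   337.66 234.75]
 [  0.     0.     1.  ]]
4031 [ 535.64 -241.28   71.1 ] 95.98832257789917 -46.618022320252926 54.28342043181356 71.10198176595568
((535.4562377929688, -237.45236206054688), (21.945863723754883, 100.9017562866211), 5.983037948608398)
handle {'at': [316.1, 241.1], 'conf': 0.95} [ 534.51 -244.16   71.19]
handle {'at': [474.2, 286.9], 'conf': 0.76} [ 384.34 -196.12   15.99]
tip {'at': [125.9, 117.1], 'conf': 0.82} [ 699.62 -313.83    0.96]
tip {'at': [315.6, 342.5], 'conf': 0.81} [ 526.57 -157.32   64.94]
```

View pics/w1.png

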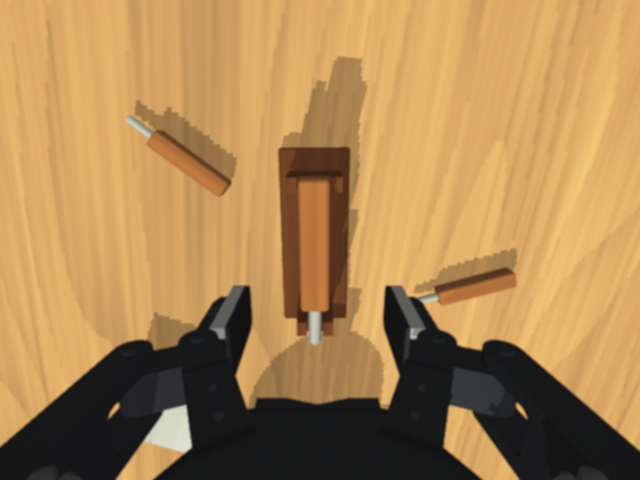

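The handle is centred under the fingers, column 315, with the pin down at (315,330). I'll descend straight down and grip.

Call:
carry_out:
  slide:
    - [0,0,0.04]
    - [0,0,0.08]
    - [0,0,0.1]
    - [0,0,0.113]
    - [0,0,0.113]
    - [0,0,0.113]
    - [0,0,0.113]
    - [0,0,0.113]
  roll: [-0.3,-0.3,-0.3,-0.3,-0.3,-0.3,-0.3,-0.3]
  claw: [0.06,0.06,0.06,0.06,0.06,0.01,0.01,0.01]

```text
clock: 4.55
position: [536.7, -243.1, 218.3]
ee_rot: [0.743, -0.669, 0.001, -0.001]
contact_force: [-0.6, 1.6, 4.1]
gripper_width: 21.1
grasp_force: 59.1
```

Call:
carry_out:
  slide:
    - [0,0,0]
    - [0,0,0]
    - [0,0,0]
    - [0,0,0]
  roll: [0,0,0,0]
  claw: [0.01,0.01,0.01,0.01]

```text
clock: 5.05
position: [536.7, -243.1, 218.3]
ee_rot: [0.743, -0.669, 0.001, -0.0]
contact_force: [-0.4, 1.7, 5.7]
gripper_width: 21.0
grasp_force: 59.3
```

Run:
```python
from h import *
C,y=apply([436.44,87.185,454.712],-84.262,[.3414,-.0669,.1247],0);C,y=apply(C,y,[0,0,.113],-.3);print(C,y)
s=read_state();T=R.from_quat(s["ee_rot"]).as_matrix();print("yaw meas",np.degrees(np.arctan2(T[1,0],T[0,0])),s["position"],s["wrist_torque"])
print(plan(C,y,[566,-39.2,348],-87.1))
```

```text
[np.float64(537.1378567966041), np.float64(-245.81576822219284), np.float64(217.012)] -83.962
yaw meas -83.94115397744007 [ 536.71422525 -243.13176413  218.31434804] [ 0.44516604  0.1782162  -0.03092713]
(array([-0.2024, -0.0504, -0.131 ]), 3.14)
```

Call:
carry_out:
  slide:
    - [0,0,-0.015]
    - [0,0,-0.03]
    - [0,0,-0.06]
    - [0,0,-0.09]
    - [0,0,-0.12]
    - [0,0,-0.13]
    - [0,0,-0.13]
    - [0,0,-0.13]
  roll: [0,0,0,0,0,0,0,0]
  claw: [0.01,0.01,0.01,0.01,0.01,0.01,0.01,0.01]

```text
clock: 6.05
position: [535.8, -243.0, 345.6]
ee_rot: [0.743, -0.669, -0.001, 0.001]
contact_force: [0.2, 0.0, -1.0]
gripper_width: 21.1
grasp_force: 59.3
```

Call:
carry_out:
  slide:
    - [-0.035,-0.009,0]
    - [-0.075,-0.018,0]
    - [-0.115,-0.028,0]
    - [-0.155,-0.038,0]
    - [-0.185,-0.046,0]
    - [-0.2024,-0.0504,-0.001]
    - [-0.2024,-0.0504,-0.001]
    - [-0.2024,-0.0504,-0.001]
  roll: [0.5,1,1.5,2,2.5,3.1,3.1,3.1]
  claw: [0.01,0.01,0.01,0.01,0.01,0.01,0.01,0.01]

```text
clock: 7.05
position: [564.9, -36.8, 347.1]
ee_rot: [0.725, -0.689, -0.001, 0.001]
contact_force: [-0.4, 0.2, -0.2]
gripper_width: 20.8
grasp_force: 59.3
```

Run:
```python
from h import *
np.set_printoptions(precision=2,suppress=True)
s=read_state();p=get_image("wrist");save(p,"w2.png")
T=R.from_quat(s["ee_rot"]).as_matrix();print("yaw",np.degrees(np.arctan2(T[1,0],T[0,0])),s["position"],T[:,2],s["contact_force"],s["wrist_torque"])
q=get_image("side");save(q,"s2.png")
for k,pp in (("w",p),("s",q),("t",get_image("top"))):
  for n in ("handle","tip","hole","axle"):
    for d in place_of(pp,n)[:2]: print(k,n,np.array(d["at"]),round(d["conf"],2),px2w(pp,d["at"],s))
a=cv2.resize(q["img"][150:270,240:400],None,fx=5,fy=5,interpolation=cv2.INTER_CUBIC)
cv2.imwrite("pics/s2c.png",a[:,:,::-1])
```

```text
yaw -87.06701724650631 [564.89 -36.83 347.07] [-0. -0. -1.] [-0.41  0.16 -0.23] [-0.03  0.07  0.01]
w handle [548.4  38.7] 0.78 [ 387.02 -189.47   15.73]
w handle [317.5 323.2] 0.74 [562.8  -37.7  200.08]
w tip [479.4  65. ] 0.71 [ 431.85 -170.69    1.26]
s handle [445.1 391. ] 0.93 [ 644.15 -282.9    15.94]
s handle [300.6 418. ] 0.93 [ 376.69 -198.07   16.3 ]
s tip [325.  392.1] 0.88 [ 443.46 -170.21   -0.53]
s tip [316.1 218.3] 0.73 [564.6   93.12 187.59]
s hole [313.2 221.1] 0.97 [557.03  91.59 184.44]
s axle [314.2 237.9] 0.79 [554.59  83.25 141.97]
s axle [322.4 232.7] 0.4 [577.39  88.95 140.85]
t handle [445.3 324.1] 0.87 [ 382.59 -197.21   14.88]
t handle [367.5 224.3] 0.77 [541.51 -25.95 256.84]
t tip [318.4 224.6] 0.75 [616.42  51.03   0.56]
t tip [479.7 176.7] 0.69 [ 704.6  -319.84   -0.37]
t axle [370.2 225.1] 0.21 [534.11 -27.4  278.69]
```

View pics/w2.png

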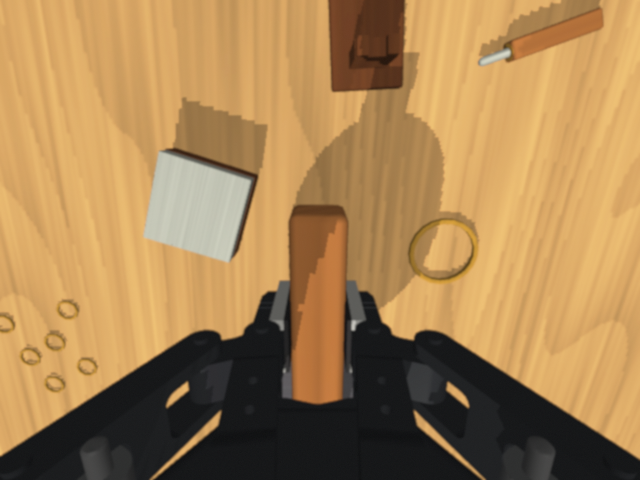

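View pics/s2c.png

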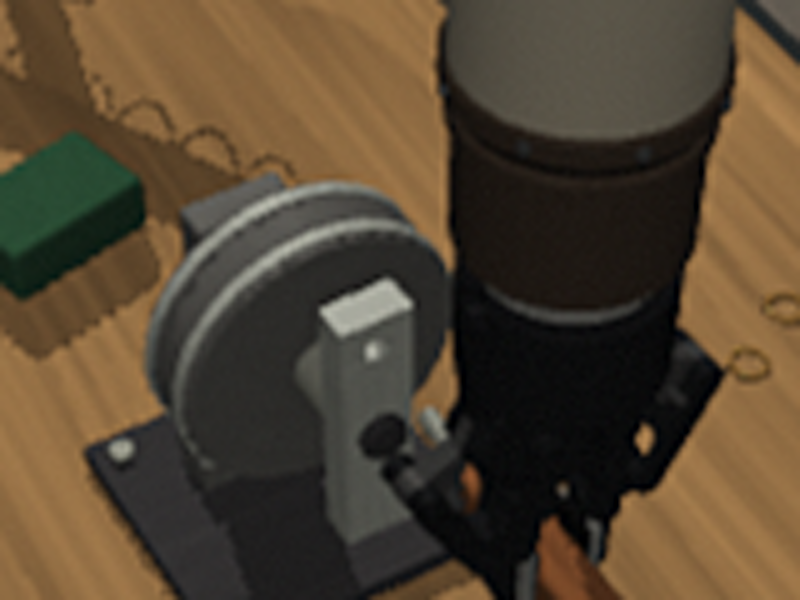

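Run:
```python
from h import *
np.set_printoptions(precision=2,suppress=True)
s=read_state();W=np.eye(4);W[:3,:3]=R.from_quat(s["ee_rot"]).as_matrix();W[:3,3]=s["position"]
for k in ("side","top","wrist"):
    p=get_image(k)
    if k=="wrist": p["world_from_camera"]=W@p["T_tool_cam"]
    T=p["world_from_camera"];K=p["mtx"];Q=cloud(p);q=Q.reshape(-1,3)
    def proj(X):
        c=np.linalg.inv(T)@np.append(X,1);return np.array([K[0,2]+K[0,0]*c[0]/-c[2],K[1,2]+K[1,1]*c[1]/c[2]])
    print(k,"pred hole px",proj([559.4,90.3,190]),"pred tip",proj([560.5,52.5,189]))
    m=(abs(q[:,0]-562)<12)&(q[:,1]>18)&(q[:,1]<65)&(abs(q[:,2]-190)<12)
    print(" pin pts",m.sum())
    if m.sum():
        t=q[m];print(t[np.argsort(t[:,1])][:: max(1,len(t)//15)])
    if k=="wrist":
        m=(abs(q[:,0]-565)<25)&(q[:,1]<-20)&(q[:,1]>-110)&(q[:,2]>185)&(q[:,2]<215)
        im=p["img"].reshape(-1,3).astype(int);m&=(im[:,0]>im[:,2]+40)
        t=q[m];c=t.mean(0);u=np.linalg.svd(t-c)[2];print(" handle",m.sum(),c,u,np.degrees(np.arctan2(u[0][1],u[0][0])),t.min(0),t.max(0))
    if k=="side":
        m=(abs(q[:,0]-559)<18)&(abs(q[:,1]-90.5)<3.5)&(q[:,2]>75)&(q[:,2]<207)
        t=q[m];A=np.c_[t[:,0],t[:,2],np.ones(len(t))];c,r,_,_=np.linalg.lstsq(A,t[:,1],rcond=None);print(" face y=ax+bz+c",c,len(t),"axis angle",90-np.degrees(np.arctan(c[0])))
        g=cv2.cvtColor(p["img"],cv2.COLOR_RGB2GRAY).astype(float)[213:227,308:323];print(g.astype(int))
```

```text
side pred hole px [314.5  219.23] pred tip [323.82 231.44]
 pin pts 31
[[559.35  33.39 194.83]
 [560.44  35.37 195.25]
 [556.73  36.65 190.02]
 [562.36  38.79 193.83]
 [560.36  39.27 194.41]
 [561.    40.47 195.84]
 [558.83  40.56 193.94]
 [557.37  42.   193.3 ]
 [556.    43.59 192.46]
 [560.86  44.28 195.14]
 [556.84  45.04 187.61]
 [559.31  45.56 194.7 ]
 [558.07  47.4  193.56]
 [561.01  48.65 193.77]
 [556.8   49.15 189.56]
 [558.69  52.64 191.11]]
 face y=ax+bz+c [ 0.03  0.   75.6 ] 482 axis angle 88.45680856604989
[[167 169 167 168 169 173 177 166 144 115  89  75  73  79  61]
 [171 170 170 175 171 160 145 115  83  70  73  77  79  83  64]
 [177 178 165 157 135 107  80  69  75  78  79  80  81  84  63]
 [159 148 116 103  84  71  73  77  78  78  80  81  81  82  63]
 [102  84  70  73  74  73  79  82  80  75  76  81  82  83  62]
 [ 72  77  75  78  74  92 121 110  93  77  77  80  82  84  64]
 [ 77  78  79  78  80 138 166 132 107  90  80  79  82  84  63]
 [ 77  80  80  77  82 149 184 144 106  90  80  80  80  85  64]
 [ 77  80  80  77  76 128 151 125  93  81  79  79  81  84  64]
 [ 73  7
[... 298 characters left out ...]
 83  62]]
top pred hole px [297.09 228.77] pred tip [318.5  226.94]
 pin pts 108
[[564.48  18.07 199.01]
 [562.78  19.74 192.44]
 [562.69  21.54 193.22]
 [561.37  23.35 191.83]
 [559.4   25.28 192.81]
 [564.76  28.45 193.97]
 [561.6   30.4  192.65]
 [558.32  32.38 191.8 ]
 [564.91  35.49 195.1 ]
 [563.9   37.29 192.58]
 [560.96  39.28 197.14]
 [560.44  41.04 192.81]
 [557.36  43.   191.21]
 [561.66  46.23 196.26]
 [558.86  48.18 193.66]
 [562.75  51.44 193.54]]
wrist pred hole px [312.33 522.12] pred tip [313.76 466.89]
 pin pts 0
 handle 8651 [564.13 -54.1  200.42] [[-0.04  1.    0.04]
 [-1.   -0.04  0.01]
 [ 0.01 -0.04  1.  ]] 92.49931953049838 [540.   -81.49 185.01] [587.86 -20.   215.  ]
```

Run:
```python
from h import *
np.set_printoptions(precision=2,suppress=True)
acc={}
for k in ("side","top"):
  Qs=[];p=None
  for i in range(3):
    p=get_image(k);Qs.append(cloud(p))
  Q=np.nanmedian(Qs,0);g=p["img"].astype(int).sum(-1)/3;q=Q.reshape(-1,3)
  r=(abs(q[:,0]-555)<95)&(abs(q[:,1]-145)<110)
  m=r&(q[:,2]>4)&(q[:,2]<22)&(g.reshape(-1)<75)
  t=q[m];print(k,"plate z",np.median(t[:,2]),m.sum())
  rr=cv2.minAreaRect(t[:,:2].astype(np.float32));print(rr)
  mask=(m.reshape(480,640)*255).astype(np.uint8);mask=cv2.morphologyEx(mask,cv2.MORPH_CLOSE,np.ones((3,3)))
  # extreme edges: for y bins min x ; x bins min y /max y
  for ax,name in ((0,"minx"),(0,"maxx"),(1,"miny"),(1,"maxy")):
    o=1-ax;lo,hi=np.percentile(t[:,o],[12,88]);pts=[]
    for b in np.arange(lo,hi,6):
        z=t[(t[:,o]>=b)&(t[:,o]<b+6)]
        if len(z)>2:
            j=z[:,ax].argmin() if "min" in name else z[:,ax].argmax();pts.append(z[j,:2])
    pts=np.float32(pts);l=cv2.fitLine(pts,cv2.DIST_HUBER,0,.01,.01).ravel();print(name,len(pts),np.degrees(np.arctan2(l[1],l[0])),l[2:])
  m=(abs(q[:,0]-559)<25)&(q[:,1]>80)&(q[:,1]<115)&(q[:,2]>201)&(q[:,2]<214)
  t=q[m];print("arm top",m.sum(),t.mean(0),cv2.minAreaRect(t[:,:2].astype(np.float32)))
  m=(abs(q[:,0]-562)<9)&(q[:,1]>24)&(q[:,1]<56)&(abs(q[:,2]-190)<9)&(g.reshape(-1)>110)
  t=q[m];
  if len(t)>5: print("pin",len(t),t.mean(0),np.percentile(t,[5,95],axis=0))
  a=cv2.resize(p["img"][205:265,285:345] if k=="top" else p["img"][205:265,290:350],None,fx=8,fy=8,interpolation=cv2.INTER_CUBIC);acc[k]=a
cv2.imwrite("pics/pair.png",np.hstack([acc["side"],acc["top"]])[:,:,::-1][:, :960][:, 80:880])
```

```text
side plate z 12.027738479134996 1604
((554.7110595703125, 179.4368896484375), (148.3651885986328, 149.162109375), 2.3887531757354736)
minx 17 -87.19594 [482.05 156.45]
maxx 17 -43.73125 [565.01 166.92]
miny 14 3.2603924 [531.62 104.91]
maxy 14 -50.78428 [524.9  221.61]
arm top 145 [558.39  97.96 206.24] ((559.411376953125, 99.71466827392578), (35.20658874511719, 19.78385353088379), 3.1376805305480957)
pin 11 [560.98  42.98 193.94] [[559.31  37.7  193.03]
 [563.12  48.33 194.81]]
top plate z 12.019796087891677 197
((521.0879516601562, 244.09048461914062), (85.41888427734375, 13.001054763793945), 2.8059756755828857)
minx 2 81.70293 [479.13 246.05]
maxx 2 41.878437 [557.57 247.41]
miny 11 1.0972021 [524.7  239.41]
maxy 11 3.209187 [520.3 249.7]
arm top 0 [nan nan nan] ((0.0, 0.0), (0.0, 0.0), 0.0)
pin 81 [561.19  37.78 193.4 ] [[557.48  25.32 191.14]
 [565.44  49.9  195.28]]<stdin>:23: RuntimeWarning: Mean of empty slice.
  ret = um.true_divide(
```

View pics/pair.png

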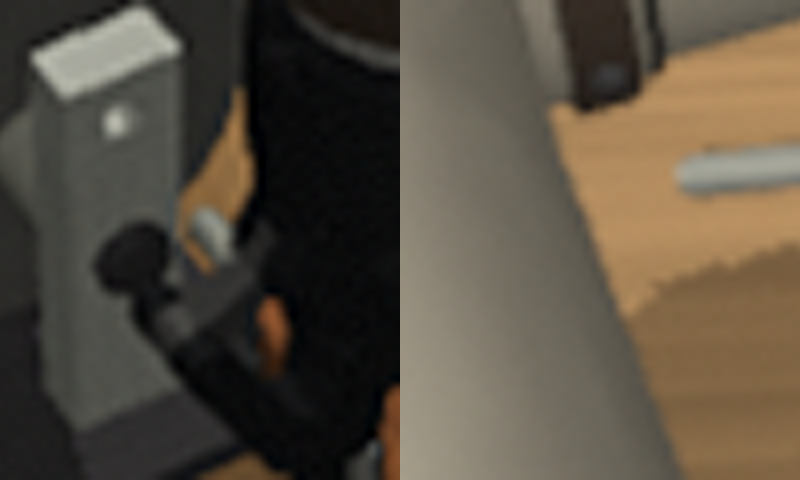

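The plate edges, arm top and face all agree on an axle direction of about 93.0°. The pin is level with the hole and about 1 mm to its -x side, with a gap of about 40 mm. I'll correct that and approach slowly.

Call:
carry_out:
  slide:
    - [-0.006,-0.0011,-0.0005]
    - [-0.012,-0.0011,-0.0005]
    - [-0.018,-0.0011,-0.0005]
    - [-0.024,-0.0011,-0.0005]
    - [-0.03,-0.0011,-0.0005]
    - [-0.034,-0.0011,-0.0005]
    - [-0.034,-0.0011,-0.0005]
    - [-0.034,-0.0011,-0.0005]
  roll: [0,0,0,0,0,0,0,0]
  claw: [0.01,0.01,0.01,0.01,0.01,0.01,0.01,0.01]

```text
clock: 9.25
position: [564.4, -2.5, 348.5]
ee_rot: [0.725, -0.689, 0.0, 0.0]
contact_force: [-0.3, -0.5, -0.9]
gripper_width: 21.2
grasp_force: 59.3
```

Run:
```python
from h import *
s=read_state();print(s["position"],s["contact_force"])
p=get_image("side")
a=cv2.resize(p["img"][205:255,290:350],None,fx=12,fy=12,interpolation=cv2.INTER_CUBIC);cv2.imwrite("pics/s3.png",a[:,:,::-1])
```

```text
[564.43749396  -2.54134919 348.52699062] [-0.3337418  -0.51473109 -0.90841574]
```

View pics/s3.png

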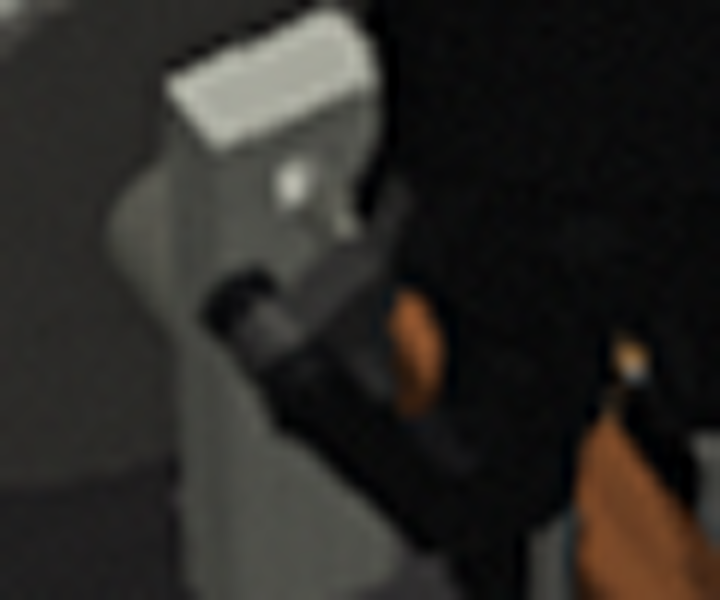

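The bright hole is at crop (292,183). The pin tip peeks past the finger at (343,220), about 6–8 mm short and in line to within about 1 mm. I'll advance slowly and watch the force.

Call:
carry_out:
  slide:
    - [-0.003,0,0]
    - [-0.005,0,0]
    - [-0.007,0,0]
    - [-0.009,0,0]
    - [-0.011,0,0]
    - [-0.013,0,0]
  roll: [0,0,0,0,0,0]
  claw: [0.01,0.01,0.01,0.01,0.01,0.01]

```text
clock: 10.05
position: [563.8, 10.6, 348.5]
ee_rot: [0.725, -0.689, 0.0, -0.0]
contact_force: [0.4, 0.6, -0.7]
gripper_width: 21.4
grasp_force: 59.3
```

Call:
carry_out:
  slide:
    - [-0.003,0,0]
    - [-0.006,0,0]
    - [-0.009,0,0]
    - [-0.012,0,0]
    - [-0.012,0,0]
  roll: [0,0,0,0,0]
  claw: [0.01,0.01,0.01,0.01,0.01]

```text
clock: 10.68
position: [563.2, 22.7, 348.5]
ee_rot: [0.725, -0.689, 0.0, -0.0]
contact_force: [-0.5, -0.6, -1.6]
gripper_width: 21.3
grasp_force: 59.3
```

Call:
carry_out:
  slide:
    - [-0.003,0,0]
    - [-0.006,0,0]
    - [-0.009,0,0]
    - [-0.012,0,0]
    - [-0.012,0,0]
    - [-0.012,0,0]
  roll: [0,0,0,0,0,0]
  claw: [0.01,0.01,0.01,0.01,0.01,0.01]

```text
clock: 11.42
position: [562.5, 34.5, 348.5]
ee_rot: [0.725, -0.689, 0.0, 0.0]
contact_force: [-0.1, 0.1, -1.0]
gripper_width: 21.3
grasp_force: 59.3
```

Run:
```python
from h import *
np.set_printoptions(precision=2,suppress=True)
s=read_state();print(s["position"],s["contact_force"],s["wrist_torque"])
p=get_image("side");q=get_image("top")
a=cv2.resize(p["img"][185:265,280:370],(450,400),interpolation=cv2.INTER_CUBIC)
b=cv2.resize(q["img"][195:275,260:330],(350,400),interpolation=cv2.INTER_CUBIC)
cv2.imwrite("pics/s4.png",np.hstack([a,b])[:,:,::-1])
```

```text
[562.53  34.45 348.53] [-0.08  0.1  -0.98] [-0.01  0.02  0.03]
```

View pics/s4.png

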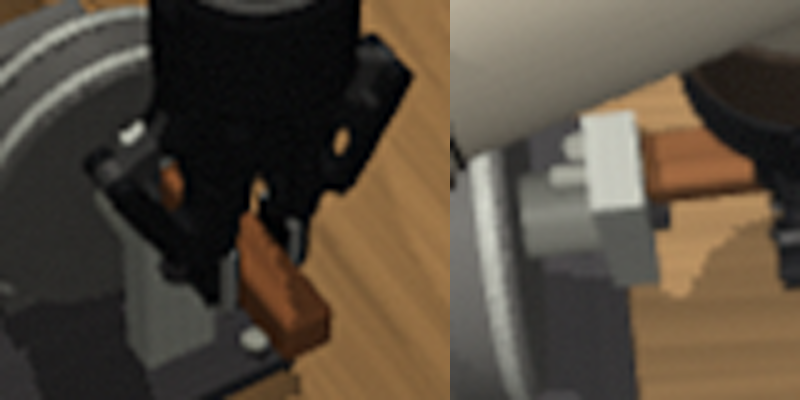

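In the top crop the pin shows behind the arm at (570,175), and the shoulder is almost at the arm's face (648,160), so the pin is right through. Next I'll compute the turning tables.

```bash
cat >> h.py <<'E'
def arc(d0,d1,n,r=50):
    a=np.radians(np.linspace(d0,d1,n+1)[1:]);b=np.radians(d0)
    return np.round(np.c_[0*a,-r*(np.sin(a)-np.sin(b)),r*(np.cos(b)-np.cos(a))]/1000,4).tolist()
E
python3 - <<'E'
from h import *
for k in range(6): print(60*k,arc(60*k,60*k+60,6))
E
```

```text
0 [[0.0, -0.0087, 0.0008], [0.0, -0.0171, 0.003], [0.0, -0.025, 0.0067], [0.0, -0.0321, 0.0117], [0.0, -0.0383, 0.0179], [0.0, -0.0433, 0.025]]
60 [[0.0, -0.0037, 0.0079], [0.0, -0.0059, 0.0163], [0.0, -0.0067, 0.025], [0.0, -0.0059, 0.0337], [0.0, -0.0037, 0.0421], [0.0, -0.0, 0.05]]
120 [[0.0, 0.005, 0.0071], [0.0, 0.0112, 0.0133], [0.0, 0.0183, 0.0183], [0.0, 0.0262, 0.022], [0.0, 0.0346, 0.0242], [0.0, 0.0433, 0.025]]
180 [[0.0, 0.0087, -0.0008], [0.0, 0.0171, -0.003], [0.0, 0.025, -0.0067], [0.0, 0.0321, -0.0117], [0.0, 0.0383, -0.0179], [0.0, 0.0433, -0.025]]
240 [[0.0, 0.0037, -0.0079], [0.0, 0.0059, -0.0163], [0.0, 0.0067, -0.025], [0.0, 0.0059, -0.0337], [0.0, 0.0037, -0.0421], [0.0, 0.0, -0.05]]
300 [[0.0, -0.005, -0.0071], [0.0, -0.0112, -0.0133], [0.0, -0.0183, -0.0183], [0.0, -0.0262, -0.022], [0.0, -0.0346, -0.0242], [0.0, -0.0433, -0.025]]
```

Call:
carry_out:
  slide:
    - [0,-0.0087,0.0008]
    - [0,-0.0171,0.003]
    - [0,-0.025,0.0067]
    - [0,-0.0321,0.0117]
    - [0,-0.0383,0.0179]
    - [0,-0.0433,0.025]
    - [0,-0.0433,0.025]
    - [0,-0.0433,0.025]
  roll: [0,0,0,0,0,0,0,0]
  claw: [0.01,0.01,0.01,0.01,0.01,0.01,0.01,0.01]

```text
clock: 12.52
position: [606.2, 36.7, 323.5]
ee_rot: [0.725, -0.689, 0.0, -0.001]
contact_force: [1.0, -0.3, -2.5]
gripper_width: 20.8
grasp_force: 59.2
```

```bash
cat >> h.py <<'E'
YAW=-87.07
def feel(n=3):
    F=[];P=[]
    for i in range(n):
        s=read_state();F.append(s["contact_force"]);P.append(s["position"]);get_image("wrist")
    c,sn=np.cos(np.radians(YAW)),np.sin(np.radians(YAW));F=np.mean(F,0);P=np.mean(P,0)
    # centre in TCP coords; axle y = tool y
    Cn=np.array([562.53,34.45,298.53]);d=P-Cn;ya=d@[sn,-c,0];za=d[2];th=np.arctan2(-ya,za)
    f=F-np.array([0,0,-.9]);fy=f@[sn,-c,0];fz=f[2]
    t=np.array([-np.cos(th),-np.sin(th)])   # +theta direction in (y,z)
    ft=np.array([fy,fz])@t; fr=np.array([fy,fz])@[-np.sin(th),np.cos(th)]
    print("clock %.2f th %.1f r %.1f  push on tool: tang %.2f rad %.2f axial %.2f"%(s["clock"],np.degrees(th)%360,np.hypot(ya,za),ft,fr,f@[c,sn,0]),np.round(F,2))
E
python3 -c "
from h import *
for i in range(3): feel(1)
"
```

```text
clock 12.53 th 60.3 r 50.3  push on tool: tang 1.91 rad 0.05 axial 0.33 [ 1.   -0.28 -2.53]
clock 12.57 th 60.3 r 50.3  push on tool: tang 3.10 rad 0.41 axial 0.30 [ 1.91 -0.2  -3.39]
clock 12.62 th 60.2 r 50.3  push on tool: tang 3.33 rad 0.75 axial -0.01 [ 2.3   0.13 -3.42]
```

Call:
carry_out:
  slide:
    - [0,-0.0037,0.0079]
    - [0,-0.0059,0.0163]
    - [0,-0.0067,0.025]
    - [0,-0.0059,0.0337]
    - [0,-0.0037,0.0421]
    - [0,0,0.05]
    - [0,0,0.05]
    - [0,0,0.05]
  roll: [0,0,0,0,0,0,0,0]
  claw: [0.01,0.01,0.01,0.01,0.01,0.01,0.01,0.01]

```text
clock: 13.68
position: [605.4, 36.6, 272.9]
ee_rot: [0.725, -0.689, -0.001, 0.001]
contact_force: [0.6, -0.2, -0.3]
gripper_width: 20.8
grasp_force: 59.5
```

```bash
python3 -c "
from h import *
for i in range(5): feel(2)
"
```

```text
clock 13.72 th 120.8 r 50.0  push on tool: tang -0.37 rad 0.11 axial 0.16 [ 0.29 -0.15 -0.64]
clock 13.82 th 120.5 r 49.9  push on tool: tang -0.37 rad -0.31 axial -0.19 [-0.09  0.19 -0.43]
clock 13.93 th 120.2 r 50.0  push on tool: tang -0.51 rad -0.08 axial -0.12 [ 0.18  0.12 -0.42]
clock 14.03 th 120.1 r 50.0  push on tool: tang -1.19 rad -1.05 axial 0.36 [-0.29 -0.38  0.65]
clock 14.12 th 120.0 r 50.0  push on tool: tang 0.17 rad -0.92 axial 0.34 [-0.86 -0.39 -0.59]
```

Call:
carry_out:
  slide:
    - [0,0.005,0.0071]
    - [0,0.0112,0.0133]
    - [0,0.0183,0.0183]
    - [0,0.0262,0.022]
    - [0,0.0346,0.0242]
    - [0,0.0433,0.025]
    - [0,0.0433,0.025]
    - [0,0.0433,0.025]
  roll: [0,0,0,0,0,0,0,0]
  claw: [0.01,0.01,0.01,0.01,0.01,0.01,0.01,0.01]

```text
clock: 15.18
position: [563.1, 34.9, 248.5]
ee_rot: [0.725, -0.689, 0.001, -0.002]
contact_force: [5.1, 0.6, 0.8]
gripper_width: 20.7
grasp_force: 59.9
```

```bash
python3 -c "
from h import *
for i in range(4): feel(2)
"
```

```text
clock 15.22 th 179.3 r 50.0  push on tool: tang -5.13 rad -1.05 axial -0.98 [5.06 1.24 0.21]
clock 15.32 th 179.3 r 50.0  push on tool: tang -5.43 rad -0.87 axial -0.97 [5.36 1.25 0.04]
clock 15.43 th 179.2 r 50.0  push on tool: tang -5.87 rad -1.36 axial 0.12 [5.85 0.18 0.53]
clock 15.53 th 179.3 r 50.0  push on tool: tang -6.56 rad -1.11 axial -1.01 [6.49 1.35 0.3 ]
```

Call:
carry_out:
  slide:
    - [0,0.0087,-0.0008]
    - [0,0.0171,-0.003]
    - [0,0.025,-0.0067]
    - [0,0.0321,-0.0117]
    - [0,0.0383,-0.0179]
    - [0,0.0433,-0.025]
    - [0,0.0433,-0.025]
    - [0,0.0433,-0.025]
  roll: [0,0,0,0,0,0,0,0]
  claw: [0.01,0.01,0.01,0.01,0.01,0.01,0.01,0.01]

```text
clock: 16.58
position: [519.5, 32.6, 272.7]
ee_rot: [0.725, -0.689, 0.0, -0.001]
contact_force: [6.5, 1.7, -3.3]
gripper_width: 20.8
grasp_force: 59.7
```

```bash
python3 -c "
from h import *
for i in range(4): feel(2)
"
```

```text
clock 16.62 th 239.0 r 50.3  push on tool: tang -5.38 rad -4.58 axial -1.49 [ 6.61  1.83 -3.16]
clock 16.73 th 239.0 r 50.2  push on tool: tang -4.70 rad -4.87 axial -1.12 [ 6.53  1.46 -2.42]
clock 16.82 th 239.0 r 50.2  push on tool: tang -4.97 rad -4.24 axial -1.81 [ 6.09  2.13 -2.97]
clock 16.93 th 239.0 r 50.3  push on tool: tang -5.26 rad -4.05 axial -1.16 [ 6.11  1.48 -3.32]
```

Call:
carry_out:
  slide:
    - [0,0.0037,-0.0079]
    - [0,0.0059,-0.0163]
    - [0,0.0067,-0.025]
    - [0,0.0059,-0.0337]
    - [0,0.0037,-0.0421]
    - [0,0,-0.05]
    - [0,0,-0.05]
    - [0,0,-0.05]
  roll: [0,0,0,0,0,0,0,0]
  claw: [0.01,0.01,0.01,0.01,0.01,0.01,0.01,0.01]

```text
clock: 17.98
position: [516.5, 32.4, 319.6]
ee_rot: [0.725, -0.689, -0.004, 0.004]
contact_force: [-2.0, 4.6, -9.3]
gripper_width: 21.1
grasp_force: 59.8
```

```bash
python3 -c "
from h import *
for i in range(4): feel(2)
"
```

```text
clock 18.02 th 294.6 r 50.7  push on tool: tang -8.35 rad -1.73 axial -4.70 [-2.14  4.6  -9.22]
clock 18.12 th 294.6 r 50.7  push on tool: tang -8.81 rad -1.54 axial -5.08 [-2.52  4.95 -9.56]
clock 18.23 th 294.6 r 50.7  push on tool: tang -8.03 rad -2.06 axial -4.92 [-1.72  4.84 -9.06]
clock 18.32 th 294.6 r 50.7  push on tool: tang -8.50 rad -2.42 axial -4.39 [-1.56  4.32 -9.64]
```

Call:
carry_out:
  slide:
    - [0,-0.005,-0.0071]
    - [0,-0.0112,-0.0133]
    - [0,-0.0183,-0.0183]
    - [0,-0.0262,-0.022]
    - [0,-0.0346,-0.0242]
    - [0,-0.0433,-0.025]
    - [0,-0.0433,-0.025]
    - [0,-0.0433,-0.025]
  roll: [0,0,0,0,0,0,0,0]
  claw: [0.01,0.01,0.01,0.01,0.01,0.01,0.01,0.01]

```text
clock: 19.38
position: [560.4, 33.3, 347.9]
ee_rot: [0.725, -0.688, -0.002, 0.004]
contact_force: [-4.9, -3.8, 4.1]
gripper_width: 20.9
grasp_force: 63.2
```

```bash
python3 -c "
from h import *
for i in range(4): feel(2)
"
```

```text
clock 19.43 th 357.4 r 49.4  push on tool: tang -4.60 rad 4.83 axial 3.11 [-4.65 -3.35  3.72]
clock 19.52 th 357.5 r 49.4  push on tool: tang -4.12 rad 4.36 axial 2.44 [-4.18 -2.65  3.27]
clock 19.62 th 357.4 r 49.4  push on tool: tang -4.57 rad 5.02 axial 2.53 [-4.65 -2.77  3.91]
clock 19.73 th 357.4 r 49.4  push on tool: tang -4.75 rad 5.24 axial 2.89 [-4.83 -3.14  4.13]
```

Run:
```python
from h import *
np.set_printoptions(precision=3,suppress=True)
feel(1);s=read_state()
for k in ("joints","joint_vel","joint_efforts","position","ee_rot","contact_force","wrist_torque","gripper_width"): print(k,s[k])
p=get_image("side");q=get_image("top")
a=cv2.resize(p["img"][185:265,280:370],(450,400),interpolation=cv2.INTER_CUBIC)
b=cv2.resize(q["img"][195:275,260:330],(350,400),interpolation=cv2.INTER_CUBIC)
cv2.imwrite("pics/s5.png",np.hstack([a,b])[:,:,::-1])
```

```text
clock 19.77 th 357.5 r 49.4  push on tool: tang -5.24 rad 4.09 axial 2.69 [-5.27 -2.97  2.95]
joints [ 0.348  0.327 -0.231  0.001 -1.021 -0.296]
joint_vel [-0.     0.002  0.001  0.002 -0.     0.001]
joint_efforts [  1.226 -32.326  18.528   3.522   1.47   -0.308]
position [560.412  33.282 347.858]
ee_rot [ 0.725 -0.688 -0.002  0.004]
contact_force [-4.458 -2.89   3.896]
wrist_torque [-0.634  1.37   0.327]
gripper_width 20.627724363509756
```

View pics/s5.png

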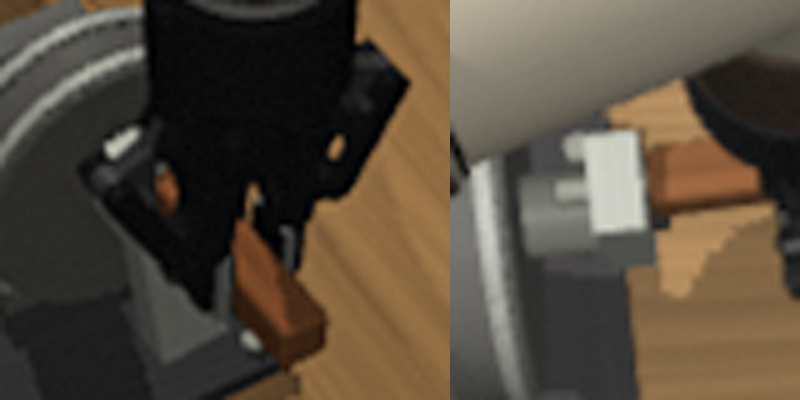

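The pin is still through: it shows behind the arm at (570,190). But the wheel lags the tool by a few degrees, because the crank yawed a little in the grip under the drag. Turning back will cancel both that and the drag.

Run:
```python
from h import *
for k in (6,5,4,3,2): print(60*k,arc(60*k,60*k-60,6))
```

```text
360 [[0.0, 0.0087, 0.0008], [0.0, 0.0171, 0.003], [0.0, 0.025, 0.0067], [0.0, 0.0321, 0.0117], [0.0, 0.0383, 0.0179], [0.0, 0.0433, 0.025]]
300 [[0.0, 0.0037, 0.0079], [0.0, 0.0059, 0.0163], [0.0, 0.0067, 0.025], [0.0, 0.0059, 0.0337], [0.0, 0.0037, 0.0421], [0.0, -0.0, 0.05]]
240 [[0.0, -0.005, 0.0071], [0.0, -0.0112, 0.0133], [0.0, -0.0183, 0.0183], [0.0, -0.0262, 0.022], [0.0, -0.0346, 0.0242], [0.0, -0.0433, 0.025]]
180 [[0.0, -0.0087, -0.0008], [0.0, -0.0171, -0.003], [0.0, -0.025, -0.0067], [0.0, -0.0321, -0.0117], [0.0, -0.0383, -0.0179], [0.0, -0.0433, -0.025]]
120 [[0.0, -0.0037, -0.0079], [0.0, -0.0059, -0.0163], [0.0, -0.0067, -0.025], [0.0, -0.0059, -0.0337], [0.0, -0.0037, -0.0421], [0.0, 0.0, -0.05]]
```

Call:
carry_out:
  slide:
    - [0,0.0087,0.0008]
    - [0,0.0171,0.003]
    - [0,0.025,0.0067]
    - [0,0.0321,0.0117]
    - [0,0.0383,0.0179]
    - [0,0.0433,0.025]
    - [0,0.0433,0.025]
    - [0,0.0433,0.025]
  roll: [0,0,0,0,0,0,0,0]
  claw: [0.01,0.01,0.01,0.01,0.01,0.01,0.01,0.01]

```text
clock: 20.92
position: [519.1, 32.4, 322.9]
ee_rot: [0.725, -0.689, -0.0, 0.001]
contact_force: [3.0, 2.0, -1.1]
gripper_width: 20.9
grasp_force: 62.2
```

```bash
python3 -c "
from h import *
for i in range(3): feel(2)
"
```

```text
clock 20.98 th 299.3 r 49.9  push on tool: tang 1.20 rad -2.48 axial -1.31 [ 2.68  1.45 -1.07]
clock 21.07 th 299.4 r 49.9  push on tool: tang 1.08 rad -1.97 axial -1.64 [ 2.16  1.76 -0.92]
clock 21.18 th 299.5 r 50.0  push on tool: tang -0.24 rad -2.56 axial -0.62 [ 2.08  0.72 -2.37]
```

Call:
carry_out:
  slide:
    - [0,0.0037,0.0079]
    - [0,0.0059,0.0163]
    - [0,0.0067,0.025]
    - [0,0.0059,0.0337]
    - [0,0.0037,0.0421]
    - [0,0,0.05]
    - [0,0,0.05]
    - [0,0,0.05]
  roll: [0,0,0,0,0,0,0,0]
  claw: [0.01,0.01,0.01,0.01,0.01,0.01,0.01,0.01]

```text
clock: 22.22
position: [519.9, 32.4, 272.9]
ee_rot: [0.725, -0.689, 0.0, -0.0]
contact_force: [7.0, -0.3, -0.3]
gripper_width: 21.0
grasp_force: 62.4
```

```bash
python3 -c "
from h import *
for i in range(3): feel(2)
"
```

```text
clock 22.27 th 239.0 r 49.8  push on tool: tang -2.26 rad -6.13 axial 0.53 [ 6.44 -0.2   0.33]
clock 22.38 th 239.0 r 49.8  push on tool: tang -2.71 rad -5.73 axial -0.16 [ 6.29  0.48 -0.28]
clock 22.48 th 239.0 r 49.8  push on tool: tang -2.82 rad -5.51 axial 0.35 [ 6.18 -0.03 -0.48]
```

Call:
carry_out:
  slide:
    - [0,-0.005,0.0071]
    - [0,-0.0112,0.0133]
    - [0,-0.0183,0.0183]
    - [0,-0.0262,0.022]
    - [0,-0.0346,0.0242]
    - [0,-0.0433,0.025]
    - [0,-0.0433,0.025]
    - [0,-0.0433,0.025]
  roll: [0,0,0,0,0,0,0,0]
  claw: [0.01,0.01,0.01,0.01,0.01,0.01,0.01,0.01]

```text
clock: 23.52
position: [561.7, 34.2, 247.8]
ee_rot: [0.725, -0.688, -0.001, 0.002]
contact_force: [0.2, 0.0, 6.7]
gripper_width: 20.8
grasp_force: 63.3
```

```bash
python3 -c "
from h import *
for i in range(3): feel(2)
"
```

```text
clock 23.57 th 181.0 r 50.7  push on tool: tang -0.01 rad -7.05 axial -0.00 [0.13 0.01 6.15]
clock 23.68 th 181.0 r 50.8  push on tool: tang -0.53 rad -7.53 axial -0.67 [0.63 0.71 6.62]
clock 23.77 th 181.0 r 50.8  push on tool: tang -0.31 rad -7.31 axial -0.21 [0.43 0.23 6.4 ]
```

Call:
carry_out:
  slide:
    - [0,0,-0.0015]
    - [0,0,-0.0015]
    - [0,0,-0.0015]
  roll: [0,0,0]
  claw: [0.01,0.01,0.01]

```text
clock: 24.2
position: [561.7, 34.2, 248.7]
ee_rot: [0.725, -0.689, -0.001, 0.002]
contact_force: [-0.4, -0.6, -0.9]
gripper_width: 20.8
grasp_force: 62.3
```

```bash
python3 -c "
from h import *
for i in range(2): feel(2)
print(read_state()['wrist_torque'])
"
```

```text
clock 24.25 th 180.9 r 49.7  push on tool: tang 0.44 rad -0.44 axial 0.45 [-0.41 -0.47 -0.45]
clock 24.35 th 180.8 r 49.4  push on tool: tang 0.67 rad -0.39 axial 0.49 [-0.63 -0.53 -0.5 ]
[-0.12762883  0.36960181  0.09019024]
```

Call:
carry_out:
  slide:
    - [0,-0.0087,-0.0008]
    - [0,-0.0171,-0.003]
    - [0,-0.025,-0.0067]
    - [0,-0.0321,-0.0117]
    - [0,-0.0383,-0.0179]
    - [0,-0.0433,-0.025]
    - [0,-0.0433,-0.025]
    - [0,-0.0433,-0.025]
  roll: [0,0,0,0,0,0,0,0]
  claw: [0.01,0.01,0.01,0.01,0.01,0.01,0.01,0.01]

```text
clock: 25.4
position: [606.0, 36.4, 275.1]
ee_rot: [0.725, -0.689, 0.0, -0.0]
contact_force: [-0.8, -3.1, -9.5]
gripper_width: 21.0
grasp_force: 60.9
```

```bash
python3 -c "
from h import *
for i in range(4): feel(2)
print(read_state()['wrist_torque'])
"
```

```text
clock 25.45 th 118.3 r 49.4  push on tool: tang 8.50 rad 3.19 axial 3.25 [-1.05 -3.31 -9.9 ]
clock 25.55 th 118.3 r 49.4  push on tool: tang 8.49 rad 4.07 axial 3.45 [ -0.26  -3.47 -10.3 ]
clock 25.65 th 118.3 r 49.4  push on tool: tang 8.53 rad 4.25 axial 4.05 [ -0.09  -4.06 -10.42]
clock 25.75 th 118.3 r 49.4  push on tool: tang 8.88 rad 4.52 axial 4.48 [ -0.    -4.49 -10.86]
[-1.99398945 -0.16372253 -0.01349019]
```

Call:
carry_out:
  slide:
    - [0,-0.0037,-0.0079]
    - [0,-0.0059,-0.0163]
    - [0,-0.0067,-0.025]
    - [0,-0.0059,-0.0337]
    - [0,-0.0037,-0.0421]
    - [0,0,-0.05]
    - [0,0,-0.05]
    - [0,0,-0.05]
  roll: [0,0,0,0,0,0,0,0]
  claw: [0.01,0.01,0.01,0.01,0.01,0.01,0.01,0.01]

```text
clock: 26.8
position: [607.7, 37.3, 328.2]
ee_rot: [0.725, -0.689, 0.003, -0.004]
contact_force: [5.2, 1.0, -6.2]
gripper_width: 21.2
grasp_force: 60.6
```

```bash
python3 -c "
from h import *
for i in range(4): feel(2)
print(read_state()['wrist_torque'])
"
```

```text
clock 26.85 th 56.8 r 54.1  push on tool: tang 7.55 rad 1.63 axial -0.53 [ 5.46  0.81 -6.32]
clock 26.95 th 56.8 r 54.1  push on tool: tang 8.44 rad 1.11 axial 0.40 [ 5.56 -0.12 -7.35]
clock 27.05 th 56.8 r 54.1  push on tool: tang 7.24 rad 1.14 axial 0.01 [ 4.91  0.24 -6.34]
clock 27.15 th 56.8 r 54.1  push on tool: tang 8.05 rad 0.98 axial 0.04 [ 5.22  0.23 -7.1 ]
[-0.20481953 -1.47092429 -0.31594008]
```

Run:
```python
from h import *
for k in range(5): print(60+36*k,arc(60+36*k,96+36*k,6))
print("back")
for k in range(5): print(240-36*k,arc(240-36*k,204-36*k,6))
feel(1)
```

```text
60 [[0.0, -0.0024, 0.0047], [0.0, -0.0043, 0.0095], [0.0, -0.0056, 0.0146], [0.0, -0.0064, 0.0198], [0.0, -0.0067, 0.025], [0.0, -0.0064, 0.0302]]
96 [[0.0, 0.0008, 0.0052], [0.0, 0.0022, 0.0102], [0.0, 0.004, 0.0151], [0.0, 0.0064, 0.0198], [0.0, 0.0093, 0.0242], [0.0, 0.0126, 0.0282]]
132 [[0.0, 0.0037, 0.0037], [0.0, 0.0078, 0.007], [0.0, 0.0122, 0.0098], [0.0, 0.0168, 0.0122], [0.0, 0.0217, 0.0141], [0.0, 0.0268, 0.0155]]
168 [[0.0, 0.0052, 0.0008], [0.0, 0.0104, 0.0011], [0.0, 0.0156, 0.0008], [0.0, 0.0208, -0.0], [0.0, 0.0258, -0.0014], [0.0, 0.0307, -0.0032]]
204 [[0.0, 0.0047, -0.0024], [0.0, 0.0091, -0.0052], [0.0, 0.0131, -0.0085], [0.0, 0.0168, -0.0122], [0.0, 0.0201, -0.0163], [0.0, 0.023, -0.0207]]
back
240 [[0.0, -0.0029, 0.0044], [0.0, -0.0061, 0.0085], [0.0, -0.0098, 0.0122], [0.0, -0.0139, 0.0155], [0.0, -0.0183, 0.0183], [0.0, -0.023, 0.0207]]
204 [[0.0, -0.0049, 0.0019], [0.0, -0.0099, 0.0032], [0.0, -0.0151, 0.004], [0.0, -0.0203, 0.0043], [0.0, -0.0256, 0.004], [0.0, -0.0307, 0.0032]]
168 [[0.0, -0.0051, -0.0014], [0.0, -0.0099, -0.0032], [0.0, -0.0146, -0.0056], [0.0, -0.019, -0.0085], [0.0, -0.0231, -0.0118], [0.0, -0.0268, -0.0155]]
132 [[0.0, -0.0033, -0.0041], [0.0, -0.0061, -0.0085], [0.0, -0.0085, -0.0131], [0.0, -0.0104, -0.018], [0.0, -0.0118, -0.0231], [0.0, -0.0126, -0.0282]]
96 [[0.0, -0.0003, -0.0052], [0.0, -0.0, -0.0105], [0.0, 0.0008, -0.0156], [0.0, 0.0022, -0.0207], [0.0, 0.004, -0.0256], [0.0, 0.0064, -0.0302]]
clock 27.20 th 56.8 r 54.1  push on tool: tang 7.71 rad 0.44 axial -0.59 [ 4.55  0.82 -7.12]
```

Call:
carry_out:
  slide:
    - [0,-0.0024,0.0057]
    - [0,-0.0043,0.0105]
    - [0,-0.0056,0.0156]
    - [0,-0.0064,0.0208]
    - [0,-0.0067,0.026]
    - [0,-0.0064,0.0312]
  roll: [0,0,0,0,0,0]
  claw: [0.01,0.01,0.01,0.01,0.01,0.01]

```text
clock: 28.0
position: [611.2, 37.0, 293.0]
ee_rot: [0.725, -0.689, -0.001, 0.002]
contact_force: [-4.6, 2.9, 6.0]
gripper_width: 21.3
grasp_force: 62.2
```

Call:
carry_out:
  slide:
    - [0,0.0008,0.0052]
    - [0,0.0022,0.0102]
    - [0,0.004,0.0151]
    - [0,0.0064,0.0198]
    - [0,0.0093,0.0242]
    - [0,0.0126,0.0282]
  roll: [0,0,0,0,0,0]
  claw: [0.01,0.01,0.01,0.01,0.01,0.01]

```text
clock: 28.75
position: [599.3, 35.4, 266.4]
ee_rot: [0.725, -0.688, 0.001, 0.001]
contact_force: [-2.8, -2.6, 9.1]
gripper_width: 21.3
grasp_force: 63.5
```

Call:
carry_out:
  slide:
    - [0,0.0037,0.0037]
    - [0,0.0078,0.007]
    - [0,0.0122,0.0098]
    - [0,0.0168,0.0122]
    - [0,0.0217,0.0141]
    - [0,0.0268,0.0155]
  roll: [0,0,0,0,0,0]
  claw: [0.01,0.01,0.01,0.01,0.01,0.01]

```text
clock: 29.5
position: [575.6, 34.6, 253.1]
ee_rot: [0.725, -0.689, 0.004, -0.004]
contact_force: [4.6, -2.4, 9.0]
gripper_width: 20.7
grasp_force: 63.4
```

Call:
carry_out:
  slide:
    - [0,0.0052,0.0008]
    - [0,0.0104,0.0011]
    - [0,0.0156,0.0008]
    - [0,0.0208,0]
    - [0,0.0258,-0.0014]
    - [0,0.0307,-0.0032]
  roll: [0,0,0,0,0,0]
  claw: [0.01,0.01,0.01,0.01,0.01,0.01]

```text
clock: 30.25
position: [545.8, 33.7, 254.7]
ee_rot: [0.725, -0.689, 0.004, -0.005]
contact_force: [11.0, -0.2, -2.2]
gripper_width: 20.6
grasp_force: 61.9
```

Call:
carry_out:
  slide:
    - [0,-0.0051,0.0024]
    - [0,-0.0104,0.0037]
    - [0,-0.0156,0.0043]
    - [0,-0.0208,0.0044]
    - [0,-0.0258,0.0041]
    - [0,-0.0307,0.0032]
  roll: [0,0,0,0,0,0]
  claw: [0.01,0.01,0.01,0.01,0.01,0.01]

```text
clock: 31.0
position: [571.2, 34.5, 249.7]
ee_rot: [0.725, -0.688, -0.002, 0.003]
contact_force: [-7.2, 2.1, 8.6]
gripper_width: 20.9
grasp_force: 63.5
```

Call:
carry_out:
  slide:
    - [0,-0.0051,-0.0014]
    - [0,-0.0099,-0.0032]
    - [0,-0.0146,-0.0056]
    - [0,-0.019,-0.0085]
    - [0,-0.0231,-0.0118]
    - [0,-0.0268,-0.0155]
  roll: [0,0,0,0,0,0]
  claw: [0.01,0.01,0.01,0.01,0.01,0.01]

```text
clock: 31.75
position: [595.5, 35.4, 260.9]
ee_rot: [0.725, -0.689, -0.005, 0.008]
contact_force: [-7.0, 1.3, -5.6]
gripper_width: 20.9
grasp_force: 61.5
```

Call:
carry_out:
  slide:
    - [0,-0.0033,-0.0041]
    - [0,-0.0061,-0.0085]
    - [0,-0.0085,-0.0131]
    - [0,-0.0104,-0.018]
    - [0,-0.0118,-0.0231]
    - [0,-0.0126,-0.0282]
  roll: [0,0,0,0,0,0]
  claw: [0.01,0.01,0.01,0.01,0.01,0.01]

```text
clock: 32.5
position: [612.4, 36.8, 294.3]
ee_rot: [0.725, -0.689, 0.0, -0.0]
contact_force: [-2.9, -0.6, -11.1]
gripper_width: 20.8
grasp_force: 60.8
```

Call:
carry_out:
  slide:
    - [0,-0.0003,-0.0052]
    - [0,0,-0.0105]
    - [0,0.0008,-0.0156]
    - [0,0.0022,-0.0207]
    - [0,0.004,-0.0256]
    - [0,0.0064,-0.0302]
  roll: [0,0,0,0,0,0]
  claw: [0.01,0.01,0.01,0.01,0.01,0.01]

```text
clock: 33.25
position: [608.2, 37.3, 326.2]
ee_rot: [0.725, -0.689, 0.003, -0.005]
contact_force: [8.2, 1.0, -13.2]
gripper_width: 20.7
grasp_force: 59.6
```

```bash
cat > fit.py <<'E'
from h import *
from scipy.optimize import least_squares
D=[(611.2,37,293.0,-4.6,2.9,6.0,1),(599.3,35.4,266.4,-2.8,-2.6,9.1,1),(575.6,34.6,253.1,4.6,-2.4,9.0,1),(545.8,33.7,254.7,11,-.2,-2.2,1),
(571.2,34.5,249.7,-7.2,2.1,8.6,-1),(595.5,35.4,260.9,-7,1.3,-5.6,-1),(612.4,36.8,294.3,-2.9,-.6,-11.1,-1),(608.2,37.3,326.2,8.2,1,-13.2,-1)]
D=np.array(D);c,s=np.cos(np.radians(YAW)),np.sin(np.radians(YAW))
d=D[:,:3]-[562.53,34.45,298.53];y=d@[s,-c,0];z=d[:,2];th=np.arctan2(-y,z)
f=D[:,3:6]+[0,0,.9];fy=f@[s,-c,0];fz=f[:,2]
ft=-fy*np.cos(th)-fz*np.sin(th);fr=-fy*np.sin(th)+fz*np.cos(th)
sg=D[:,6]
for i in range(len(th)):print("%+d th %.1f r %.1f t %.2f rad %.2f"%(sg[i],np.degrees(th[i])%360,np.hypot(y,z)[i],ft[i],fr[i]))
for w in (0,):
  g=lambda p:p[0]*np.sin(p[1]-th)-sg*p[2]-ft
  for x0 in (1.5,2.5):
    o=least_squares(g,[5.3,x0,7]);print(o.x,np.degrees(o.x[1])%360,o.fun.round(1))
    g2=lambda p:p[0]*np.sin(p[1]-th)-sg*(p[2]+p[3]*abs(fr))-ft
    o=least_squares(g2,[5.3,x0,7,0]);print(o.x,np.degrees(o.x[1])%360,o.fun.round(1))
E
python3 fit.py; python3 -c "
from h import *
feel(1);feel(2)"
```

```text
+1 th 96.5 r 49.0 t -6.35 rad -5.20
+1 th 131.1 r 48.8 t -5.60 rad -8.79
+1 th 164.0 r 47.3 t -7.03 rad -8.28
+1 th 200.9 r 46.9 t -10.72 rad -2.70
-1 th 169.9 r 49.6 t 5.32 rad -10.59
-1 th 138.8 r 50.0 t 8.31 rad -1.03
-1 th 94.8 r 50.1 t 10.41 rad -2.06
-1 th 58.8 r 53.5 t 14.79 rad 0.69
[4.38814908 2.59997803 7.70137055] 148.96776778588227 [ 2.1 -0.8 -1.8 -0.4  0.8  0.2  0.8 -2.7]
[ 3.00187315  2.49325806  9.75932472 -0.36762867] 142.85316383942205 [ 0.7 -0.3 -0.8 -0.6 -0.8  1.3  0.8 -2.3]
[4.38814912 2.59997803 7.70137054] 148.9677677242538 [ 2.1 -0.8 -1.8 -0.4  0.8  0.2  0.8 -2.7]
[ 3.00187312  2.49325805  9.75932474 -0.36762867] 142.85316365328504 [ 0.7 -0.3 -0.8 -0.6 -0.8  1.3  0.8 -2.3]
clock 33.25 th 58.9 r 53.4  push on tool: tang 14.77 rad 0.72 axial -0.55 [  8.22   0.97 -13.17]
clock 33.35 th 58.0 r 53.8  push on tool: tang 11.94 rad 0.28 axial -1.38 [  6.49   1.72 -10.87]
```

Run:
```python
from h import *
a=[60,80,100,120,140,160,180,200]
for i in range(7): print(a[i],arc(a[i],a[i+1],1)[0],"  back",a[i+1],arc(a[i+1],a[i],1)[0])
```

```text
60 [0.0, -0.0059, 0.0163]   back 80 [0.0, 0.0059, -0.0163]
80 [0.0, -0.0, 0.0174]   back 100 [0.0, -0.0, -0.0174]
100 [0.0, 0.0059, 0.0163]   back 120 [0.0, -0.0059, -0.0163]
120 [0.0, 0.0112, 0.0133]   back 140 [0.0, -0.0112, -0.0133]
140 [0.0, 0.015, 0.0087]   back 160 [0.0, -0.015, -0.0087]
160 [0.0, 0.0171, 0.003]   back 180 [0.0, -0.0171, -0.003]
180 [0.0, 0.0171, -0.003]   back 200 [0.0, -0.0171, 0.003]
```

Call:
carry_out:
  slide:
    - [0,-0.0049,0.0153]
    - [0,-0.0049,0.0153]
    - [0,-0.0049,0.0153]
    - [0,-0.0049,0.0153]
  roll: [0,0,0,0]
  claw: [0.01,0.01,0.01,0.01]

```text
clock: 33.9
position: [612.0, 37.3, 310.0]
ee_rot: [0.725, -0.689, 0.002, -0.002]
contact_force: [5.2, 2.2, -2.9]
gripper_width: 20.7
grasp_force: 61.0
```

Call:
carry_out:
  slide:
    - [0,0,0.0174]
    - [0,0,0.0174]
    - [0,0,0.0174]
    - [0,0,0.0174]
  roll: [0,0,0,0]
  claw: [0.01,0.01,0.01,0.01]

```text
clock: 34.4
position: [609.9, 36.9, 290.4]
ee_rot: [0.725, -0.689, -0.001, 0.002]
contact_force: [-2.6, 2.1, -5.5]
gripper_width: 20.8
grasp_force: 60.5
```

Call:
carry_out:
  slide:
    - [0,0.0059,0.0163]
    - [0,0.0059,0.0163]
    - [0,0.0059,0.0163]
    - [0,0.0059,0.0163]
  roll: [0,0,0,0]
  claw: [0.01,0.01,0.01,0.01]

```text
clock: 34.9
position: [604.5, 36.2, 275.4]
ee_rot: [0.725, -0.689, -0.0, 0.001]
contact_force: [-5.9, -1.7, 2.3]
gripper_width: 20.8
grasp_force: 62.0
```

Call:
carry_out:
  slide:
    - [0,0.0112,0.0133]
    - [0,0.0112,0.0133]
    - [0,0.0112,0.0133]
    - [0,0.0112,0.0133]
  roll: [0,0,0,0]
  claw: [0.01,0.01,0.01,0.01]

```text
clock: 35.4
position: [594.6, 36.2, 262.6]
ee_rot: [0.725, -0.689, 0.001, -0.001]
contact_force: [-0.2, -1.3, 3.4]
gripper_width: 21.1
grasp_force: 62.4
```

Run:
```python
from h import *
feel(1);feel(2);feel(2)
# visual wheel angle from top & side clouds: arm pixels in the slab behind the front face
for k in("top","side"):
    p=get_image(k);q=cloud(p).reshape(-1,3);a=np.array([np.cos(np.radians(93)),np.sin(np.radians(93)),0]);l=np.array([-a[1],a[0],0])
    d=q-np.array([559.5,90.5,140]);X=d@a;Y=d@l;Z=d[:,2]
    m=(abs(X)<1.8 if k=="side" else (X>-2)&(X<20))&(np.hypot(Y,Z)<80)&(abs(Z)<80)
    P=np.c_[Y,Z][m];print(k,m.sum(),cv2.minAreaRect(P.astype(np.float32)))
    u=np.linalg.svd(P-P.mean(0))[2][0];print(P.mean(0),u,"theta mod 180",np.degrees(np.arctan2(-u[0],u[1]))%180)
```

```text
clock 35.40 th 138.3 r 48.2  push on tool: tang -2.71 rad -3.40 axial 1.32 [-0.17 -1.33  3.43]
clock 35.50 th 138.3 r 48.2  push on tool: tang -2.96 rad -3.10 axial 1.50 [ 0.23 -1.49  3.38]
clock 35.60 th 138.4 r 48.2  push on tool: tang -3.95 rad -3.12 axial 2.03 [ 0.98 -1.98  4.06]
top 515 ((-1.2321300506591797, 1.2310142517089844), (137.74888610839844, 35.93455505371094), 50.909149169921875)
[ 7.48704077 26.51299528] [0.71896544 0.69504582] theta mod 180 134.03086886386794
side 313 ((15.709264755249023, 20.991376876831055), (88.79747772216797, 34.5802001953125), 51.77570343017578)
[19.32806819 26.55313657] [-0.67595225 -0.73694542] theta mod 180 137.47185814553384
```

Call:
carry_out:
  slide:
    - [0,0.015,0.0087]
    - [0,0.015,0.0087]
    - [0,0.015,0.0087]
    - [0,0.015,0.0087]
  roll: [0,0,0,0]
  claw: [0.01,0.01,0.01,0.01]

```text
clock: 36.25
position: [578.8, 35.7, 253.5]
ee_rot: [0.725, -0.689, 0.0, -0.001]
contact_force: [-0.3, -1.3, 5.7]
gripper_width: 21.2
grasp_force: 62.7
```

Call:
carry_out:
  slide:
    - [0,0.0171,0.003]
    - [0,0.0171,0.003]
    - [0,0.0171,0.003]
    - [0,0.0171,0.003]
  roll: [0,0,0,0]
  claw: [0.01,0.01,0.01,0.01]

```text
clock: 36.75
position: [563.0, 35.0, 251.1]
ee_rot: [0.725, -0.689, 0.001, -0.002]
contact_force: [3.7, 0.5, 7.1]
gripper_width: 21.1
grasp_force: 62.8
```

Call:
carry_out:
  slide:
    - [0,0.0171,-0.003]
    - [0,0.0171,-0.003]
    - [0,0.0171,-0.003]
    - [0,0.0171,-0.003]
  roll: [0,0,0,0]
  claw: [0.01,0.01,0.01,0.01]

```text
clock: 37.25
position: [546.1, 34.2, 253.9]
ee_rot: [0.725, -0.689, 0.001, -0.002]
contact_force: [4.7, 0.5, 4.9]
gripper_width: 20.7
grasp_force: 62.7
```

Call:
carry_out:
  slide:
    - [0,-0.0171,0.003]
    - [0,-0.0171,0.003]
    - [0,-0.0171,0.003]
    - [0,-0.0171,0.003]
  roll: [0,0,0,0]
  claw: [0.01,0.01,0.01,0.01]

```text
clock: 37.75
position: [561.7, 34.6, 249.9]
ee_rot: [0.725, -0.689, -0.0, -0.0]
contact_force: [3.1, 0.3, 2.1]
gripper_width: 20.7
grasp_force: 62.4
```

Call:
carry_out:
  slide:
    - [0,-0.0171,-0.003]
    - [0,-0.0171,-0.003]
    - [0,-0.0171,-0.003]
    - [0,-0.0171,-0.003]
  roll: [0,0,0,0]
  claw: [0.01,0.01,0.01,0.01]

```text
clock: 38.25
position: [577.2, 35.0, 251.9]
ee_rot: [0.725, -0.689, -0.001, 0.002]
contact_force: [-3.2, -0.2, 0.1]
gripper_width: 20.8
grasp_force: 62.1
```

Call:
carry_out:
  slide:
    - [0,-0.015,-0.0087]
    - [0,-0.015,-0.0087]
    - [0,-0.015,-0.0087]
    - [0,-0.015,-0.0087]
  roll: [0,0,0,0]
  claw: [0.01,0.01,0.01,0.01]

```text
clock: 38.75
position: [592.6, 35.7, 260.6]
ee_rot: [0.725, -0.689, -0.001, 0.001]
contact_force: [-3.0, -1.5, -5.6]
gripper_width: 21.1
grasp_force: 61.4
```

Call:
carry_out:
  slide:
    - [0,-0.0112,-0.0133]
    - [0,-0.0112,-0.0133]
    - [0,-0.0112,-0.0133]
    - [0,-0.0112,-0.0133]
  roll: [0,0,0,0]
  claw: [0.01,0.01,0.01,0.01]

```text
clock: 39.25
position: [604.4, 36.4, 274.7]
ee_rot: [0.725, -0.689, -0.0, 0.0]
contact_force: [-2.8, -1.2, -4.9]
gripper_width: 21.2
grasp_force: 61.1
```

Call:
carry_out:
  slide:
    - [0,-0.0059,-0.0163]
    - [0,-0.0059,-0.0163]
    - [0,-0.0059,-0.0163]
    - [0,-0.0059,-0.0163]
  roll: [0,0,0,0]
  claw: [0.01,0.01,0.01,0.01]

```text
clock: 39.75
position: [610.0, 37.1, 291.2]
ee_rot: [0.725, -0.689, -0.001, 0.0]
contact_force: [-5.7, 0.3, -4.0]
gripper_width: 21.0
grasp_force: 60.5
```

Call:
carry_out:
  slide:
    - [0,0,-0.0174]
    - [0,0,-0.0174]
    - [0,0,-0.0174]
    - [0,0,-0.0174]
  roll: [0,0,0,0]
  claw: [0.01,0.01,0.01,0.01]

```text
clock: 40.25
position: [611.6, 37.5, 309.2]
ee_rot: [0.725, -0.689, 0.001, -0.002]
contact_force: [3.3, 2.3, -7.5]
gripper_width: 20.8
grasp_force: 60.8
```

```bash
cat > fit2.py <<'E'
from h import *
from scipy.optimize import least_squares
D=np.array([(612.0,37.3,310.0,5.2,2.2,-2.9,1),(609.9,36.9,290.4,-2.6,2.1,-5.5,1),(604.5,36.2,275.4,-5.9,-1.7,2.3,1),(594.6,36.2,262.6,-.2,-1.3,3.4,1),
(578.8,35.7,253.5,-.3,-1.3,5.7,1),(563,35,251.1,3.7,.5,7.1,1),(546.1,34.2,253.9,4.7,.5,4.9,1),
(561.7,34.6,249.9,3.1,.3,2.1,-1),(577.2,35,251.9,-3.2,-.2,.1,-1),(592.6,35.7,260.6,-3,-1.5,-5.6,-1),(604.4,36.4,274.7,-2.8,-1.2,-4.9,-1),(610,37.1,291.2,-5.7,.3,-4,-1),(611.6,37.5,309.2,3.3,2.3,-7.5,-1)])
c,s=np.cos(np.radians(YAW)),np.sin(np.radians(YAW))
X=D[:,:3]@[s,-c,0];Z=D[:,2];o=least_squares(lambda p:np.hypot(X-p[0],Z-p[1])-50,[X.mean()+40,300]);print("circle",o.x,"nominal",np.dot([562.53,34.45,0],[s,-c,0]),298.5,o.fun.round(1))
f=D[:,3:6]+[0,0,.9];fy=f@[s,-c,0];fz=f[:,2];sg=D[:,6]
th=np.arctan2(-(X-o.x[0]),Z-o.x[1])
ft=-fy*np.cos(th)-fz*np.sin(th);fr=-fy*np.sin(th)+fz*np.cos(th)
for i in range(len(th)):print("%+d th %.1f t %.2f rad %.2f"%(sg[i],np.degrees(th[i])%360,ft[i],fr[i]))
o=least_squares(lambda p:p[0]*np.sin(p[1]-th)-sg*p[2]-ft,[5.3,2.5,2]);print(o.x,np.degrees(o.x[1])%360,o.fun.round(1))
o=least_squares(lambda p:5.3*np.sin(p[0]-th)-sg*p[1]-ft,[2.5,2]);print("A fixed",o.x,np.degrees(o.x[0])%360,o.fun.round(1))
E
cat >> h.py <<'E'
def wheel():
    p=get_image("top");q=cloud(p).reshape(-1,3);a=np.array([np.cos(np.radians(93)),np.sin(np.radians(93)),0]);l=np.array([-a[1],a[0],0])
    d=q-np.array([559.5,90.5,140]);X=d@a;Y=d@l;Z=d[:,2]
    m=(X>-2)&(X<20)&(np.hypot(Y,Z)<80);P=np.c_[Y,Z][m].astype(np.float32)
    b=cv2.boxPoints(cv2.minAreaRect(P));e=sorted([b[1]-b[0],b[2]-b[1]],key=np.linalg.norm)
    u=e[1];print("wheel theta mod180: %.1f  long %.1f wide %.1f n %d"%(np.degrees(np.arctan2(-u[0],u[1]))%180,np.linalg.norm(u),np.linalg.norm(e[0]),len(P)))
E
python3 fit2.py; python3 -c "
from h import *
feel(1);wheel();wheel();feel(1)"
```

```text
circle [-562.94727824  300.59347396] nominal -563.5555627638292 298.5 [ 1.  -0.9 -0.5  0.1  0.  -0.5 -0.7  0.7  1.   0.4 -0.2 -0.9  0.5]
+1 th 79.4 t 2.94 rad 4.85
+1 th 102.0 t 5.02 rad -1.48
+1 th 120.6 t 0.29 rad -6.78
+1 th 139.3 t -2.60 rad -3.43
+1 th 160.2 t -1.89 rad -6.34
+1 th 178.7 t -3.90 rad -7.91
+1 th 198.7 t -2.61 rad -7.01
-1 th 180.2 t -3.10 rad -3.01
-1 th 162.6 t 2.76 rad -1.91
-1 th 142.5 t 5.30 rad 1.86
-1 th 121.3 t 4.90 rad -0.36
-1 th 101.0 t 4.13 rad -4.98
-1 th 80.2 t 7.09 rad 2.24
[4.97001314 2.75311289 1.62953495] 157.74174924465694 [ 0.3 -2.5  1.1  2.6  0.   0.5 -2.3  2.8 -1.5 -2.4 -0.3  1.7 -0.6]
A fixed [2.7405963  1.61225085] 157.0246014146425 [ 0.6 -2.3  1.2  2.6 -0.   0.3 -2.5  2.6 -1.7 -2.4 -0.2  1.9 -0.3]
clock 40.25 th 77.8 r 50.3  push on tool: tang 7.17 rad 1.97 axial -2.08 [ 3.34  2.26 -7.48]
wheel theta mod180: 95.0  long 135.9 wide 37.6 n 787
wheel theta mod180: 93.8  long 137.3 wide 38.9 n 791
clock 40.40 th 77.8 r 50.3  push on tool: tang 7.12 rad 2.96 axial -3.62 [ 4.21  3.84 -7.23]
```

```bash
cat >> h.py <<'E'
def crank(verb=1):
    s=read_state();p=get_image("wrist");T=p["T_tool_cam"];p["world_from_camera"]=T
    q=cloud(p).reshape(-1,3);im=p["img"].reshape(-1,3).astype(int)
    m=(im[:,0]>im[:,2]+35)&(abs(q[:,1])<25)&(q[:,2]>128)&(q[:,2]<165)&(q[:,0]>14)&(q[:,0]<75)
    t=q[m];t=t[t[:,2]<np.median(t[:,2])+6]
    # top plane z=a x+b y+c ; centreline y from edges per x-bin
    A=np.c_[t[:,0],t[:,1],np.ones(len(t))];a=np.linalg.lstsq(A,t[:,2],rcond=None)[0]
    xs=[];ys=[]
    for b in np.arange(16,np.percentile(t[:,0],97)-3,2):
        z=t[(t[:,0]>=b)&(t[:,0]<b+2)]
        if len(z)>20: xs.append(b+1);ys.append((np.percentile(z[:,1],2)+np.percentile(z[:,1],98))/2)
    k=np.polyfit(xs,ys,1);xr=np.percentile(t[:,0],99.5)
    L=xr-100-9  # x of mid-arm... shoulder at xr-100
    py=k[0]*L+k[1];pz=a[0]*L+a[2]+11
    Rm=R.from_quat(s["ee_rot"]).as_matrix();w=s["position"]+Rm@np.array([L,py,pz])
    if verb: print("yaw %.1f pitch %.1f deg rear %.1f pin in tool (%.1f %.1f %.1f)"%(np.degrees(np.arctan(k[0])),np.degrees(np.arctan(a[0])),xr,L,py,pz),"pin world",w.round(1))
    l=np.array([-1,-.052,0]);d=w-np.array([559.1,99.5,140]);y=d@l
    print("  wheel by pin: theta %.1f r %.1f"%(np.degrees(np.arctan2(-y,d[2]))%360,np.hypot(y,d[2])));return w
E
python3 -c "
from h import *
crank();crank();feel(1)"
```

```text
yaw 0.4 pitch -5.6 deg rear 44.4 pin in tool (-64.6 1.4 163.7) pin world [607.6 102.2 145.6]
  wheel by pin: theta 83.5 r 48.9
yaw 0.5 pitch -5.5 deg rear 44.4 pin in tool (-64.6 1.2 163.5) pin world [607.6 102.3 145.7]
  wheel by pin: theta 83.3 r 49.0
clock 40.55 th 77.8 r 50.3  push on tool: tang 7.53 rad 3.06 axial -2.68 [ 4.44  2.91 -7.61]
```

Call:
carry_out:
  slide:
    - [0,0,0.0164]
    - [0,0.0059,0.0327]
    - [0,0.0059,0.0327]
    - [0,0.0059,0.0327]
    - [0,0.0059,0.0327]
  roll: [0,0,0,0,0]
  claw: [0.01,0.01,0.01,0.01,0.01]

```text
clock: 41.22
position: [603.6, 36.2, 276.0]
ee_rot: [0.725, -0.688, -0.001, 0.002]
contact_force: [-5.9, 0.4, 0.1]
gripper_width: 20.7
grasp_force: 62.2
```

```bash
python3 -c "
from h import *
feel(1);crank();feel(2)"
```

```text
clock 41.23 th 118.7 r 46.9  push on tool: tang 1.90 rad -5.62 axial -0.73 [-5.87  0.43  0.13]
yaw -0.4 pitch -3.0 deg rear 44.1 pin in tool (-64.9 2.4 161.9) pin world [597.  100.5 114. ]
  wheel by pin: theta 124.5 r 46.0
clock 41.38 th 118.8 r 46.9  push on tool: tang 1.51 rad -5.05 axial -1.14 [-5.21  0.87  0.21]
```

Call:
carry_out:
  slide:
    - [0,0.0112,0.0133]
    - [0,0.0112,0.0133]
    - [0,0.0112,0.0133]
    - [0,0.0112,0.0133]
  roll: [0,0,0,0]
  claw: [0.01,0.01,0.01,0.01]

```text
clock: 41.92
position: [594.1, 35.8, 263.7]
ee_rot: [0.725, -0.689, 0.001, -0.0]
contact_force: [-1.8, -3.0, 6.2]
gripper_width: 20.4
grasp_force: 62.9
```

```bash
python3 -c "
from h import *
feel(1);crank();feel(2)"
```

```text
clock 41.92 th 137.8 r 47.0  push on tool: tang -3.30 rad -6.57 axial 2.90 [-1.83 -3.    6.19]
yaw -0.1 pitch -0.3 deg rear 44.1 pin in tool (-64.9 1.9 159.3) pin world [589.  100.4 104.4]
  wheel by pin: theta 139.9 r 46.6
clock 42.08 th 137.8 r 47.1  push on tool: tang -3.09 rad -5.95 axial 2.16 [-1.6  -2.25  5.58]
```

Call:
carry_out:
  slide:
    - [0,0.015,0.0087]
    - [0,0.015,0.0087]
    - [0,0.015,0.0087]
    - [0,0.015,0.0087]
  roll: [0,0,0,0]
  claw: [0.01,0.01,0.01,0.01]

```text
clock: 42.62
position: [579.8, 35.4, 255.5]
ee_rot: [0.725, -0.689, 0.001, -0.002]
contact_force: [0.2, -0.8, 6.4]
gripper_width: 20.8
grasp_force: 63.2
```

```bash
python3 -c "
from h import *
feel(1);crank();feel(2)"
```

```text
clock 42.62 th 158.1 r 46.3  push on tool: tang -2.87 rad -6.69 axial 0.85 [ 0.21 -0.84  6.38]
yaw -0.2 pitch -0.1 deg rear 44.1 pin in tool (-64.9 2.2 159.1) pin world [574.9 100.3  96.5]
  wheel by pin: theta 160.0 r 46.3
clock 42.77 th 158.1 r 46.3  push on tool: tang -2.72 rad -7.16 axial 1.78 [-0.06 -1.78  6.75]
```

Call:
carry_out:
  slide:
    - [0,0.0171,0.003]
    - [0,0.0171,0.003]
    - [0,0.0171,0.003]
    - [0,0.0171,0.003]
  roll: [0,0,0,0]
  claw: [0.01,0.01,0.01,0.01]

```text
clock: 43.32
position: [564.0, 34.8, 252.8]
ee_rot: [0.725, -0.689, 0.002, -0.003]
contact_force: [4.7, -2.0, 6.0]
gripper_width: 20.8
grasp_force: 63.1
```

```bash
python3 -c "
from h import *
feel(1);crank();feel(2)"
```

```text
clock 43.33 th 178.2 r 45.7  push on tool: tang -4.81 rad -6.77 axial 2.21 [ 4.7  -1.97  6.02]
yaw 0.2 pitch -0.0 deg rear 44.1 pin in tool (-64.9 1.7 159.1) pin world [560.1  99.8  93.8]
  wheel by pin: theta 178.7 r 46.2
clock 43.48 th 178.2 r 45.7  push on tool: tang -4.36 rad -6.80 axial 2.70 [ 4.27 -2.49  6.03]
```

Call:
carry_out:
  slide:
    - [0,0.0171,-0.003]
    - [0,0.0171,-0.003]
    - [0,0.0171,-0.003]
    - [0,0.0171,-0.003]
  roll: [0,0,0,0]
  claw: [0.01,0.01,0.01,0.01]

```text
clock: 44.02
position: [546.7, 34.0, 255.3]
ee_rot: [0.725, -0.689, 0.002, -0.003]
contact_force: [4.5, -1.2, 5.6]
gripper_width: 20.9
grasp_force: 62.9
```

```bash
python3 -c "
from h import *
feel(1);crank();feel(2)"
```

```text
clock 44.02 th 200.1 r 46.0  push on tool: tang -1.94 rad -7.60 axial 1.43 [ 4.5  -1.21  5.57]
yaw 0.3 pitch -0.0 deg rear 44.1 pin in tool (-64.9 1.4 159.0) pin world [543.   98.9  96.4]
  wheel by pin: theta 200.3 r 46.5
clock 44.17 th 200.2 r 46.0  push on tool: tang -2.66 rad -6.90 axial 2.44 [ 4.99 -2.18  4.66]
```

Call:
carry_out:
  slide:
    - [0,-0.0171,0.003]
    - [0,-0.0171,0.003]
    - [0,-0.0171,0.003]
    - [0,-0.0171,0.003]
  roll: [0,0,0,0]
  claw: [0.01,0.01,0.01,0.01]

```text
clock: 44.72
position: [562.1, 34.6, 251.3]
ee_rot: [0.725, -0.689, 0.001, -0.001]
contact_force: [3.2, -1.2, 3.8]
gripper_width: 20.6
grasp_force: 62.9
```

```bash
python3 -c "
from h import *
feel(1);crank();feel(2)"
```

```text
clock 44.73 th 180.5 r 47.2  push on tool: tang -3.08 rad -4.75 axial 1.38 [ 3.18 -1.21  3.83]
yaw -0.1 pitch 0.8 deg rear 44.0 pin in tool (-65.0 2.0 158.1) pin world [557.1  99.5  93.2]
  wheel by pin: theta 182.5 r 46.8
clock 44.88 th 180.6 r 47.2  push on tool: tang -2.76 rad -4.46 axial 0.80 [ 2.84 -0.66  3.54]
```

Call:
carry_out:
  slide:
    - [0,-0.0171,-0.003]
    - [0,-0.0171,-0.003]
    - [0,-0.0171,-0.003]
    - [0,-0.0171,-0.003]
  roll: [0,0,0,0]
  claw: [0.01,0.01,0.01,0.01]

```text
clock: 45.42
position: [577.0, 35.0, 253.0]
ee_rot: [0.725, -0.689, -0.002, 0.002]
contact_force: [-4.1, 1.2, 1.4]
gripper_width: 20.9
grasp_force: 62.9
```

```bash
python3 -c "
from h import *
feel(1);crank();feel(2)"
```

```text
clock 45.42 th 162.3 r 47.8  push on tool: tang 3.18 rad -3.42 axial -1.36 [-4.13  1.15  1.39]
yaw -0.5 pitch 0.6 deg rear 43.9 pin in tool (-65.1 2.4 158.4) pin world [570.5  99.7  94.6]
  wheel by pin: theta 165.9 r 46.8
clock 45.58 th 162.2 r 47.8  push on tool: tang 4.54 rad -4.84 axial -0.16 [-5.81 -0.14  2.32]
```

Call:
carry_out:
  slide:
    - [0,-0.015,-0.0087]
    - [0,-0.015,-0.0087]
    - [0,-0.015,-0.0087]
    - [0,-0.015,-0.0087]
  roll: [0,0,0,0]
  claw: [0.01,0.01,0.01,0.01]

```text
clock: 46.12
position: [592.7, 35.7, 261.7]
ee_rot: [0.725, -0.689, -0.001, 0.001]
contact_force: [-2.9, -0.7, -4.1]
gripper_width: 20.8
grasp_force: 62.0
```

```bash
python3 -c "
from h import *
feel(1);crank();feel(2)"
```

```text
clock 46.12 th 140.7 r 47.7  push on tool: tang 4.27 rad 0.59 axial 0.55 [-2.89 -0.69 -4.06]
yaw -0.4 pitch 0.3 deg rear 43.9 pin in tool (-65.1 2.3 158.8) pin world [586.6 100.5 102.8]
  wheel by pin: theta 143.4 r 46.3
clock 46.27 th 140.5 r 47.7  push on tool: tang 6.86 rad 0.52 axial 0.89 [-4.91 -1.14 -5.66]
```

Call:
carry_out:
  slide:
    - [0,-0.0112,-0.0133]
    - [0,-0.0112,-0.0133]
    - [0,-0.0112,-0.0133]
    - [0,-0.0112,-0.0133]
  roll: [0,0,0,0]
  claw: [0.01,0.01,0.01,0.01]

```text
clock: 46.82
position: [604.9, 36.6, 276.1]
ee_rot: [0.725, -0.689, 0.0, -0.001]
contact_force: [-1.6, -1.8, -4.2]
gripper_width: 20.8
grasp_force: 61.7
```

```bash
python3 -c "
from h import *
feel(1);crank();feel(2)"
```

```text
clock 46.83 th 117.8 r 48.0  push on tool: tang 3.69 rad 0.01 axial 1.69 [-1.62 -1.78 -4.16]
yaw -0.5 pitch -0.8 deg rear 44.0 pin in tool (-65.0 2.5 159.9) pin world [599.3 101.4 116.3]
  wheel by pin: theta 120.4 r 46.8
clock 46.98 th 117.8 r 48.0  push on tool: tang 4.42 rad -0.08 axial 1.66 [-2.05 -1.76 -4.77]
```

Run:
```python
import numpy as np
from scipy.optimize import least_squares
th=np.radians([60,80,100,120,120,140,140,161,161,180,180,240,95.6,135,167]);t=np.array([5.5,5,4.6,2.6,2.9,1.35,1.2,.45,.55,-3.5,-3.75,-3.8,2,1.35,-.85])
for ls in("linear","soft_l1"):
  o=least_squares(lambda p:p[0]*np.sin(p[1]-th)-t,[5,2.6],loss=ls);print(o.x[0],np.degrees(o.x[1]),o.fun.round(1))
m=(th>2)&(th<3.2);o=least_squares(lambda p:5.3*np.sin(p[0]-th[m])-t[m],[2.6]);print(np.degrees(o.x))
```

```text
4.818806500427806 152.98509868422806 [-0.7 -0.4 -0.8  0.  -0.3 -0.3 -0.1 -1.1 -1.2  1.3  1.6 -1.   2.1  0.1
 -0.3]
4.954964319150609 154.03459201465 [-0.6 -0.2 -0.6  0.2 -0.1 -0.1  0.  -1.1 -1.2  1.3  1.6 -1.1  2.2  0.3
 -0.3]
[153.43936134]
```

```bash
python3 -c "
from h import *
print(arc(120,156,4))"
```

```text
[[0.0, 0.0044, 0.0065], [0.0, 0.0098, 0.0122], [0.0, 0.0161, 0.0169], [0.0, 0.023, 0.0207]]
```

Call:
carry_out:
  slide:
    - [0,0.0044,0.0064]
    - [0,0.0098,0.0122]
    - [0,0.0159,0.0169]
    - [0,0.023,0.0207]
    - [0,0.023,0.0207]
    - [0,0.023,0.0207]
    - [0,0.023,0.0207]
    - [0,0.023,0.0207]
  roll: [0,0,0,0,0,0,0,0]
  claw: [0.01,0.01,0.01,0.01,0.01,0.01,0.01,0.01]

```text
clock: 48.02
position: [584.5, 35.7, 259.0]
ee_rot: [0.725, -0.689, 0.004, -0.005]
contact_force: [2.0, -3.1, 6.1]
gripper_width: 21.1
grasp_force: 63.0
```

```bash
python3 -c "
from h import *
feel(1);crank();wheel();crank();feel(2)"
```

```text
clock 48.02 th 150.9 r 45.3  push on tool: tang -5.05 rad -5.22 axial 3.20 [ 2.04 -3.1   6.12]
yaw -0.0 pitch -0.2 deg rear 44.0 pin in tool (-65.0 1.9 159.3) pin world [581.3 100.9  99.8]
  wheel by pin: theta 151.1 r 46.0
wheel theta mod180: 151.7  long 139.1 wide 35.4 n 390
yaw -0.4 pitch -0.2 deg rear 44.0 pin in tool (-65.0 2.4 159.3) pin world [580.7 100.9  99.8]
  wheel by pin: theta 151.7 r 45.7
clock 48.27 th 150.9 r 45.3  push on tool: tang -4.85 rad -5.40 axial 3.29 [ 1.78 -3.2   6.18]
```

Call:
carry_out:
  slide:
    - [0,0.0037,0.0015]
    - [0,0.0037,0.0015]
    - [0,0.0037,0.0015]
    - [0,0.0037,0.0015]
    - [0,0.0037,0.0015]
  roll: [0,0,0,0,0]
  claw: [0.01,0.01,0.01,0.01,0.01]

```text
clock: 48.95
position: [581.7, 35.6, 258.1]
ee_rot: [0.725, -0.689, 0.005, -0.006]
contact_force: [4.0, -4.6, 6.3]
gripper_width: 20.8
grasp_force: 63.0
```

```bash
python3 -c "
from h import *
feel(1);crank();wheel();crank();wheel();feel(2)
s=read_state();print(abs(s['joint_vel']).max())"
```

```text
clock 48.95 th 154.6 r 44.8  push on tool: tang -6.47 rad -4.84 axial 4.82 [ 4.01 -4.62  6.25]
yaw -0.1 pitch 0.0 deg rear 44.0 pin in tool (-65.0 2.0 159.0) pin world [578.9 100.8  99.2]
  wheel by pin: theta 154.0 r 45.4
wheel theta mod180: 151.2  long 138.1 wide 33.7 n 348
yaw -0.1 pitch -0.1 deg rear 44.0 pin in tool (-65.0 2.0 159.1) pin world [578.9 100.8  99. ]
  wheel by pin: theta 154.2 r 45.5
wheel theta mod180: 151.3  long 137.2 wide 34.2 n 350
clock 49.25 th 154.6 r 44.8  push on tool: tang -6.52 rad -5.02 axial 4.04 [ 3.93 -3.84  6.43]
0.0007805007855217185
```

Call:
carry_out:
  slide:
    - [0,0.0046,0.0014]
    - [0,0.0046,0.0014]
    - [0,0.0046,0.0014]
    - [0,0.0046,0.0014]
    - [0,0.0046,0.0014]
  roll: [0,0,0,0,0]
  claw: [0.01,0.01,0.01,0.01,0.01]

```text
clock: 49.92
position: [577.4, 35.3, 256.7]
ee_rot: [0.725, -0.689, 0.005, -0.007]
contact_force: [5.1, -4.2, 4.9]
gripper_width: 20.9
grasp_force: 62.9
```

```bash
python3 -c "
from h import *
feel(1);crank();wheel();crank();wheel();feel(2)"
```

```text
clock 49.92 th 160.4 r 44.4  push on tool: tang -6.59 rad -3.86 axial 4.45 [ 5.13 -4.19  4.95]
yaw -0.0 pitch -0.2 deg rear 44.0 pin in tool (-65.0 1.9 159.3) pin world [574.8 100.6  97.5]
  wheel by pin: theta 159.6 r 45.3
wheel theta mod180: 151.9  long 114.7 wide 33.7 n 283
yaw -0.1 pitch -0.1 deg rear 44.1 pin in tool (-64.9 2.0 159.1) pin world [574.8 100.6  97.7]
  wheel by pin: theta 159.6 r 45.1
wheel theta mod180: 151.9  long 113.4 wide 33.9 n 281
clock 50.23 th 160.4 r 44.4  push on tool: tang -6.41 rad -4.23 axial 5.24 [ 4.87 -5.    5.24]
```

```bash
cat >> h.py <<'E'
def arm():
    a=np.array([np.cos(np.radians(93)),np.sin(np.radians(93)),0]);l=np.array([-a[1],a[0],0])
    for k in("top","side"):
        Q=[]
        for i in range(2):
            p=get_image(k);q=cloud(p).reshape(-1,3);d=q-np.array([559.5,90.5,140]);X=d@a;P=np.c_[d@l,d[:,2]]
            lim=(X>-2)&(X<19) if k=="top" else abs(X)<2.5
            Q.append(P[lim&(np.hypot(*P.T)<75)&(P[:,1]>5)])
        P=np.vstack(Q);b=cv2.minAreaRect(P[(np.hypot(*P.T)>18)].astype(np.float32))
        best=[]
        for t in np.arange(120,200,.5):
            r=np.radians(t);per=P@[np.cos(r),np.sin(r)]  # perp to arm dir (-sin,cos)
            lo,hi=np.percentile(per,[3,97]);best.append((hi-lo,t,(hi+lo)/2))
        w=min(best);print(k,len(P),"theta %.1f width %.1f mid %.1f"%(w[1],w[0],w[2]),"rect",np.round(b[1],1),round(b[2],1))
E
python3 -c "
from h import *
arm();feel(1)"
```

```text
top 531 theta 148.0 width 31.2 mid 14.2 rect [71.5 34.2] 67.7
side 558 theta 163.0 width 30.7 mid -2.4 rect [58. 34.] 68.7
clock 50.48 th 160.4 r 44.4  push on tool: tang -5.90 rad -4.37 axial 4.95 [ 4.34 -4.73  5.2 ]
```

Two camera fits put the arm at 158°, against a felt lowest place of about 156 ± 4°. The barrel is at a standstill, the pin is in and the grip is firm, so I'm handing in.

```bash
python3 -c "
from bench import *
print(job_done())"
```

```text
the job is handed in; nothing more can be done
None
```

I handed the job in with the crank still gripped, its pin through the hole and the barrel standing still at a wheel angle of about 158°; the forces I felt put the heavy side straight down at about 156°, give or take 4–5°, because the drag and the crank tilting a few degrees in the grip blurred the readings.

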